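# Unload a fragile pressed blank from the guarded bench press

## Robot

A 7-joint arm with a two-finger parallel gripper is mounted at the origin on a cart in front of the work surface, level with it; the furniture and walls round the work are solid. World frame = base frame: x ahead of the robot, y to its left, z up, the work surface at z = 0. Lengths are in m, angles in rad, forces in N, time in s.
With the tool pointing down it reaches from about 0.4 to 0.85 m from the base axis. Payload 10.4 kg.
Tool frame: the origin (TCP) lies at the very end of the fingers, on their centre line; the grasp point (between the pads) lies 19 mm behind it (manip.grip_depth is the distance from the TCP to the grasp point, in m); z points along the fingers, y is the direction in which the jaws open and shut (so a half turn about z gives the same grasp; the last joint's range is limited). The gripper opens to 85 mm and grips with 20 to 120 N. Pads are 22 mm wide; open, the fingers measure 114 mm over their backs; the gripper's body (76 mm by 85 mm) begins 54 mm behind the grasp point. The pads swing forward as they close: fully open they stand 13 mm farther back than shut.
Start: joints at [1.085, 0.332, -0.065, 1.46, 0.022, 1.35, -0.088], TCP at [0.279, -0.559, 0.231] pointing down, gripper open.
Joint ranges: [-2.6, 2.6], [-0.5, 2.12], [-1.47, 1.34], [0.16, 2.42], [-1.27, 4.41], [0.06, 2.06], [-2.6, 2.6]. Speed limits (rad/s): [2.22, 2.22, 2.79, 2.79, 3.14, 3.14, 3.14].

## Interface

Orientations are given as a unit quaternion [x, y, z, w].
In Python, from workcell import manip gives the robot as it stands.
- The arm moves only by the tool step_arm, never from a script. Its argument "motion" is a list of rows, each a list of 6 numbers: the shift along the tool's x, y, z in mm, then the turn, a rotation vector about the tool's x, y, z in degrees. A call has 1 to 20 rows; each row shifts and turns the pose as measured when the row begins, along the tool's axes as they then stand; what a row does not reach is not made up. A row lasts 1/8 s, in which the tool goes at most 62.5 mm and 10.7 degrees, less where a joint would pass 70% of its speed; a pose out of reach is approached as far as the arm can. A call with a gripper value outside its range is refused whole. "jaw" is the finger opening in mm, from 0 to 85.4, set as the call begins (left out, the last holds). The fingers move at their own pace and stop on an object; "force" is the grip in N (left out, the last holds). Time passes only in rows, so rows that do not move let the fingers close. It gives the time, the measured TCP pose, the force and the opening at its end, in the units of the state.
- manip.get_obs(): the state, without advancing time (a new reading comes with each control period).
- manip.camera(name): name is "scene" or "top" or "wrist"; returns the picture (400x640x3 uint8, blue, green, red); there is no depth.
- manip.camera_info(name): a dict with "camera_matrix" (3x3 intrinsics, pixels), "R" (3x3) and "t" (3): a world point X has camera coordinates R X + t. Camera axes: x right, y down, z forward; pixel columns grow to the right and rows downward; lengths in m; the calibration is good to about 2 mm. A picture is of the moment at which its call begins: read the wrist's pose just before it. camera_info takes no time and is no camera call; for the wrist camera it gives the pose at the moment of the call.
- manip.hand_in(): hands the job in, once; it reports no verdict.
The state is a dict: "clock": time; "joint_pos": joint angles; "joint_velocities": joint speeds; "tau": joint torques, N m; "position": TCP position; "ee_rot": TCP orientation; "ft_force": force on the tool from outside, world axes, zero at the start; "torque": the same for the moment, N m; "grip_width": opening from 0.0 (shut) to 1.0 (fully open).
Only numpy, scipy, OpenCV 4.12 (cv2) and the standard library are available. Lean on these libraries where they do the work, as an engineer would, in place of code of your own. Each camera call takes 0.05 s, during which the arm holds its last target.

## Task

Lift the press's clear guard by its handle and hook its red bar into the notches of the yellow side plates, so that it stays up by itself. Then take the grey blank out from under the ram and stand it upright on the cork mat of the tray, beside the two that are there. The blanks are unfired and crumble: pinch this one with no more than 40 N, set it down softly, neither pressed down nor dropped, and leave everything else where it is.

Things in the scene. Friction and masses are not known exactly. Their poses are not given: they have to be found in the camera images.
- press: Small green hand press fixed to the bench, dark foot plate 12 mm thick, 176 x 276 mm. Origin: anvil axis at bench level; x to its back (open front faces -x), z up. Anvil: steel button, 26 mm diameter, top at z = 22 mm. Yellow side plates 8 mm thick at y = +-130 mm (252 mm free between), x = -50 (front edge) to 0, up to z = 352 mm, each with a notch in its front edge.
- ram (a point): Lower end of the parked ram (34 mm diameter, on the anvil axis), 150 mm above the bench. Above it the head, 90 mm wide, underside at press z = 180 mm, reaches forward to press x = -18 mm: a blank on the anvil cannot be reached from straight above, only from the front with the tool leaning 33 to 50 degrees from vertical, once the guard is hooked up.
- guard (a joint): Height in m by which the guard is lifted: 0 = shut, on its stop; 0.175 = bar rests on the notch floors; 0.185 = bar just clears the notch lips; 0.2 = end stop. The guard weighs 0.35 kg and falls when let go unless hooked.
- guard_in (a joint): How far in m the guard is shifted back, along the press's +x: 0 = in front of the plate edges (which block it below the notches), 0.016 to 0.022 = the bar is behind the notch lips. It moves freely. To hook: lift to about 0.192, shift back about 0.020, lower to 0.175.
- guard_handle (a point): Middle of the guard's black D handle; moves with the guard. Its grip is an upright round bar, 12 mm diameter, 50 mm long, 45 mm before the panel, to pinch across the press's y. Shut: at press x = -106, y = 0, z = 140 mm; hooked: z = 315 mm. The clear panel, 240 mm wide, reaches from 120 mm below to 30 mm above this point, so its lower edge hangs at z = 195 mm when hooked.
- guard_bar (a point): Middle of the guard's red slotted bar, 290 mm long across the press, 10 mm high; the part that bears on the plates is 8 mm deep and centred here. Its slots straddle the two side plates.
- notch (a point): Fixed point on the press, midway between the plates, where point guard_bar is at lift 0.175 before it is shifted back. Notch floor: 5 mm lower, press z = 300 mm. Notch lip: from press x = -50 to -43 mm, 10 mm high; throat above the lip 30 mm high (z = 310 to 340 mm); back wall at x = -24 mm.
- blank: The fragile dark grey blank to move: upright cylinder, 30 mm diameter, 40 mm high, 60 to 108 g. Origin: centre of its underside, z up its axis. Starts upright on the anvil. Crumbles when pinched with more than 40 N (each finger), pressed against anything with more than 30 N, or dropped from 10 mm or more.
- tray: Aluminium tray fixed to the bench, 150 mm (its x) by 170 mm (its y), rim 4 mm thick, 15 mm high. Origin: centre of its underside. A brown cork mat fills it, top at z = 11 mm. The half at its -x side is free; two finished blanks stand in the +x half.
- made_a: Finished blank of the same shape and origin, as fragile, standing on the mat in the tray's +x, +y quarter. Not to be moved or upset.
- made_b: As made_a, in the tray's +x, -y quarter.
- spanner: Combination spanner lying on the bench, 35 x 176 x 8 mm, origin at the centre of its underside. Bystander.
- nut: Rusty hex nut, 34 x 30 x 14 mm, lying on the bench, origin at the centre of its underside. Bystander.
Not all that is in view belongs to the job. What is shaped like the made_b but pink or turquoise is not meant.

How it is judged:
By the outcome, as a careful person would: the job done as asked, in the order asked, and still so for the second after the job is handed in, with the robot touching nothing.
It also fails if it takes over 59 s, if anything falls off the work surface, if the arm or the gripper's body presses on something with over 40 N, if the wrist force passes 120 N, or if a joint passes its speed limit or range.

## Working session

There is one attempt and no reset: what is moved stays moved. The work goes in short steps, Python scripts to look and compute and a tool call to move; the robot and the scene stay as the last step left them, time stands still between calls to the robot, and variables do not carry over. Pictures are saved under pics/ and viewed, and the job is handed in when it is done.

Besides the shell and the picture viewer there is one more tool, called by a JSON object that holds its "name" and its "arguments", one argument or row to a line. step_arm: Moves the arm, as the interface text tells. Its arguments: {"type":"object","properties":{"motion":{"type":"array"},"jaw":{"type":"number"},"force":{"type":"number"}},"required":["motion"]}

```bash
mkdir -p pics; ls
python3 - <<'E'
from workcell import manip
import cv2
import numpy as np
np.set_printoptions(precision=4,suppress=True)
o=manip.get_obs()
print(o)
for n in ["scene","top","wrist"]:
    cv2.imwrite(f"pics/a_{n}.png",manip.camera(n))
    print(n,manip.camera_info(n))
print(manip.grip_depth)
E
```

```text
pics
{'clock': 0.0, 'joint_pos': array([ 1.0854,  0.3329, -0.0647,  1.461 ,  0.0216,  1.3499, -0.0885]), 'joint_velocities': array([ 0.0006,  0.0002, -0.0005,  0.0004,  0.0007, -0.0001,  0.0011]), 'tau': array([ -0.0004, -62.5432,   0.0489, -39.1598,   0.0164,   0.0098,
        -0.    ]), 'position': array([ 0.2788, -0.5589,  0.2305]), 'ee_rot': array([ 0.9733,  0.2294, -0.0002, -0.0007]), 'ft_force': array([-0.2405, -0.6137,  0.6394]), 'torque': array([-0.02  ,  0.068 , -0.0117]), 'grip_width': 1.0027937687502337}
scene {'camera_matrix': array([[520.6636,   0.    , 317.5702],
       [  0.    , 520.6636, 198.7156],
       [  0.    ,   0.    ,   1.    ]]), 'R': array([[ 0.6895,  0.7242,  0.0028],
       [ 0.3393, -0.3196, -0.8847],
       [-0.6399,  0.611 , -0.4661]]), 't': array([-0.5207,  0.024 ,  1.6551])}
top {'camera_matrix': array([[460.9441,   0.    , 323.2332],
       [  0.    , 460.9441, 204.8987],
       [  0.    ,   0.    ,   1.    ]]), 'R': array([[ 0.1844, -0.9828,  0.0038],
       [-0.8362, -0.1589, -0.5249],
       [ 0.5165,  0.0936, -0.8511]]), 't': array([0.0561, 0.6256, 0.8871])}
wrist {'camera_matrix': array([[287.4064,   0.    , 316.0818],
       [  0.    , 287.4064, 197.9512],
       [  0.    ,   0.    ,   1.    ]]), 'R': array([[ 0.446 , -0.895 , -0.0008],
       [-0.8573, -0.4274,  0.287 ],
       [-0.2572, -0.1273, -0.9579]]), 't': array([-0.6246, -0.0372,  0.3807])}
0.0187
```

View pics/a_scene.png

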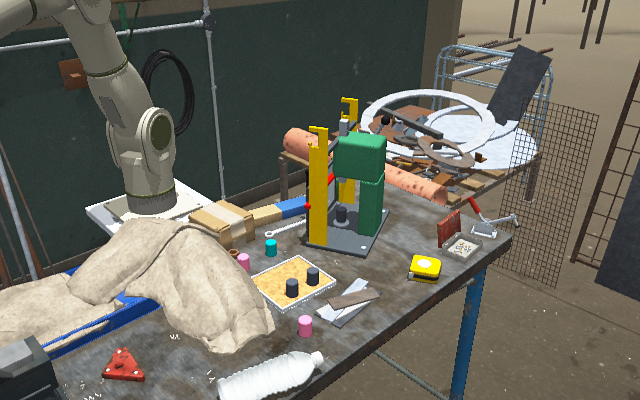

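View pics/a_top.png

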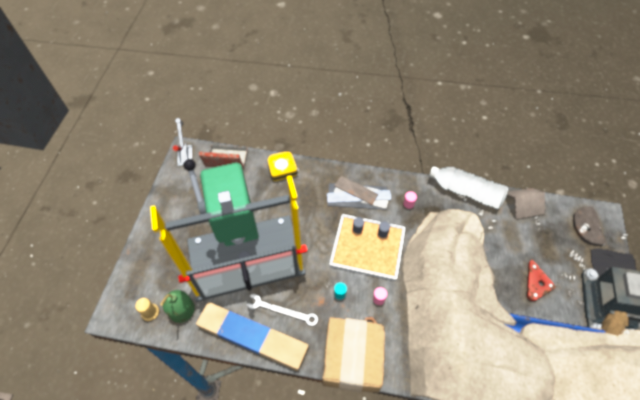

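View pics/a_wrist.png

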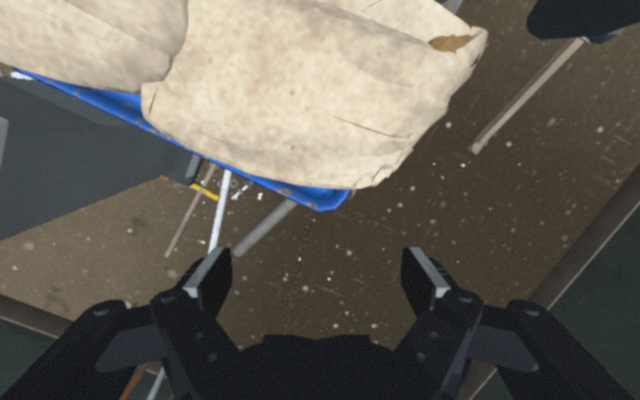

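```bash
cat > h.py <<'E'
import numpy as np, cv2
from workcell import manip
np.set_printoptions(precision=4,suppress=True)
def ray(n,px,info=None):
    i=info or manip.camera_info(n)
    K,R,t=[np.array(i[k]) for k in("camera_matrix","R","t")]
    d=R.T@np.linalg.solve(K,[px[0],px[1],1.]); return -R.T@t,d
def onz(n,px,z,info=None):
    c,d=ray(n,px,info); return c+d*(z-c[2])/d[2]
def proj(n,X,info=None):
    i=info or manip.camera_info(n)
    X=np.atleast_2d(X); return cv2.projectPoints(X.astype(float),cv2.Rodrigues(np.array(i["R"]))[0],np.array(i["t"]),np.array(i["camera_matrix"]),None)[0][:,0]
def tri(obs):
    A=np.zeros((3,3));b=np.zeros(3)
    for n,px in obs:
        c,d=ray(n,px); d/=np.linalg.norm(d); P=np.eye(3)-np.outer(d,d); A+=P;b+=P@c
    return np.linalg.solve(A,b)
def crop(f,x0,y0,x1,y1,s,out):
    im=cv2.imread(f)[y0:y1,x0:x1]; cv2.imwrite(out,cv2.resize(im,None,fx=s,fy=s,interpolation=cv2.INTER_CUBIC))
E
python3 - <<'E'
from h import *
crop("pics/a_top.png",120,140,320,340,4,"pics/b1.png")
cv2.imwrite("pics/b1.png",cv2.resize(cv2.imread("pics/b1.png"),(600,600)))
crop("pics/a_scene.png",230,80,430,320,2.5,"pics/b2.png")
crop("pics/a_top.png",310,180,430,320,4,"pics/b3.png")
E
```

```text
(no output)
```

View pics/b1.png

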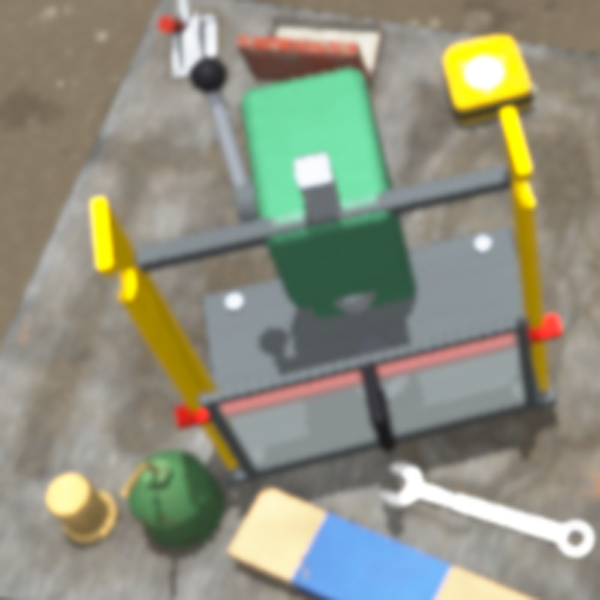

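View pics/b2.png

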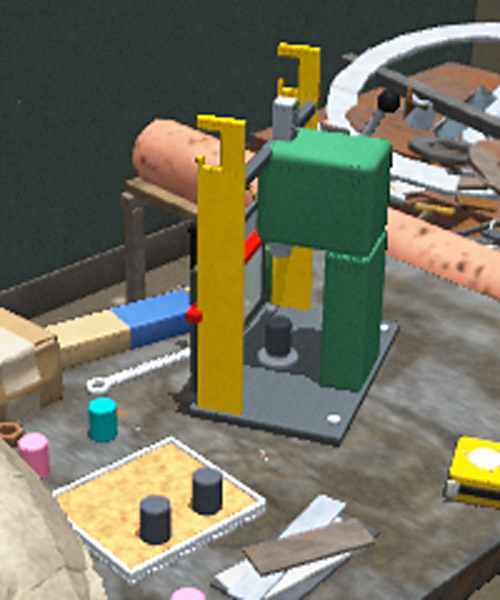

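View pics/b3.png

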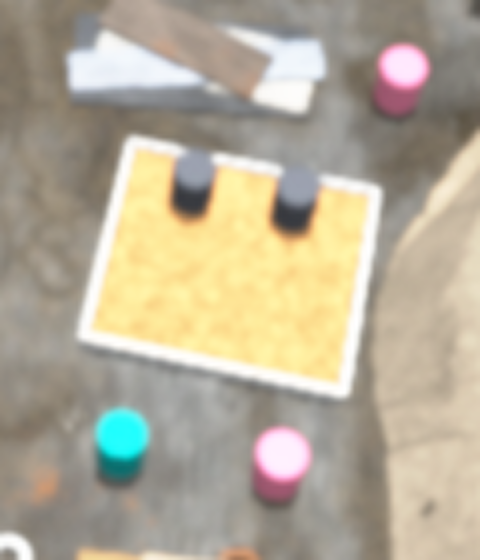

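Run:
```python
from h import *
T=lambda u,v:(120+u/3,140+v/3)
S=lambda u,v:(230+u/2.5,80+v/2.5)
P={}
for nm,c,z in [("foot BR",T(505,228),.012),("foot BL",T(205,295),.012),("foot FR",T(553,402),.012),
 ("pl L f",T(105,270),.352),("pl L b",T(100,198),.352),("pl R f",T(522,172),.352),("pl R b",T(508,108),.352),("bar L",T(177,415),.13),("bar R",T(565,325),.13)]:
    P[nm]=onz("top",c,z); print(nm,P[nm])
for nm,c,z in [("foot FRs",S(193,411),.008),("foot BRs",S(340,440),.012),("foot BLs",S(398,325),.012),("blank base",S(279,353),.022),("anvil",S(279,357),.022)]:
    print(nm,onz("scene",c,z))
B=lambda u,v:(310+u/4,180+v/4)
for nm,c in [("+x+y",(130,138)),("+x-y",(380,188)),("-x-y",(349,394)),("-x+y",(80,340))]:
    print("tray",nm,onz("top",B(*c),.015))
print("a",onz("top",B(194,163),.051),"b",onz("top",B(297,182),.051))
print("pinkdown",onz("top",B(282,449),.04),"turq",onz("top",B(121,434),.04))
print("spanner",onz("top",T(405,470),.008),onz("top",T(575,538),.008))
```

```text
foot BR [0.6527 0.2751 0.012 ]
foot BL [0.5382 0.5163 0.012 ]
foot FR [0.4965 0.1983 0.012 ]
pl L f [0.3896 0.4397 0.352 ]
pl L b [0.437  0.4616 0.352 ]
pl R f [0.5045 0.2091 0.352 ]
pl R b [0.5508 0.2286 0.352 ]
bar L [0.3862 0.4543 0.13  ]
bar R [0.5115 0.1883 0.13  ]
foot FRs [0.5081 0.1955 0.008 ]
foot BRs [0.6622 0.2669 0.012 ]
foot BLs [0.5427 0.5087 0.012 ]
blank base [0.5012 0.3394 0.022 ]
anvil [0.5076 0.3327 0.022 ]
tray +x+y [0.6827 0.1325 0.015 ]
tray +x-y [ 0.6757 -0.0363  0.015 ]
tray -x-y [ 0.5264 -0.0309  0.015 ]
tray -x+y [0.5311 0.1394 0.015 ]
a [0.6508 0.0869 0.051 ] b [0.6493 0.02   0.051 ]
pinkdown [0.4729 0.0071 0.04  ] turq [0.4644 0.1029 0.04  ]
spanner [0.4175 0.3048 0.008 ] [0.3879 0.1578 0.008 ]
```

Run:
```python
from h import *
from scipy.spatial.transform import Rotation as Ro
o=manip.get_obs(); R=Ro.from_quat(o["ee_rot"]).as_matrix(); i=manip.camera_info("wrist")
Rc=np.array(i["R"]); c=-Rc.T@np.array(i["t"])
print(R); print("cam in tool",R.T@(c-o["position"]),"fwd",R.T@Rc[2])
```

```text
[[ 0.8948  0.4465 -0.0005]
 [ 0.4465 -0.8948  0.0009]
 [-0.0001 -0.0011 -1.    ]]
cam in tool [ 0.0733  0.     -0.1442] fwd [-0.287   0.0001  0.9579]
```

{"name": "step_arm", "arguments": {
  "motion": [
    [0,0,-60,0,0,0],
    [0,0,-60,0,0,0],
    [0,0,-50,0,0,0],
    [51,-32,0,0,0,0],
    [51,-32,0,0,0,0],
    [51,-32,0,0,0,0],
    [51,-32,0,0,0,0],
    [51,-32,0,0,0,0],
    [51,-32,0,0,0,0],
    [51,-32,0,0,0,0]
  ],
  "jaw": 85
}}

```text
clock: 1.4
position: [0.502, -0.1928, 0.4035]
ee_rot: [0.974, 0.224, -0.001, -0.002]
ft_force: [0.5, -0.9, 0.1]
grip_width: 0.997
```

{"name": "step_arm", "arguments": {
  "motion": [
    [14,-54,0,0,0,0],
    [14,-54,0,0,0,0],
    [14,-54,0,0,0,0],
    [14,-54,0,0,0,0],
    [14,-54,0,0,0,0],
    [14,-54,0,0,0,0],
    [14,-54,0,0,0,0]
  ]
}}

```text
clock: 2.28
position: [0.421, 0.2031, 0.4034]
ee_rot: [0.974, 0.226, -0.003, -0.003]
ft_force: [1.5, 0.8, -0.5]
grip_width: 0.999
```

Run:
```python
from h import *
o=manip.get_obs();print(o["joint_pos"],o["position"],o["ee_rot"],o["clock"])
cv2.imwrite("pics/c_w.png",manip.camera("wrist"))
```

```text
[ 0.241  -0.0182 -0.7574  1.5033 -0.0194  1.6548 -1.6338] [0.421  0.2031 0.4034] [ 0.9742  0.2255 -0.0026 -0.0028] 2.275
```

View pics/c_w.png

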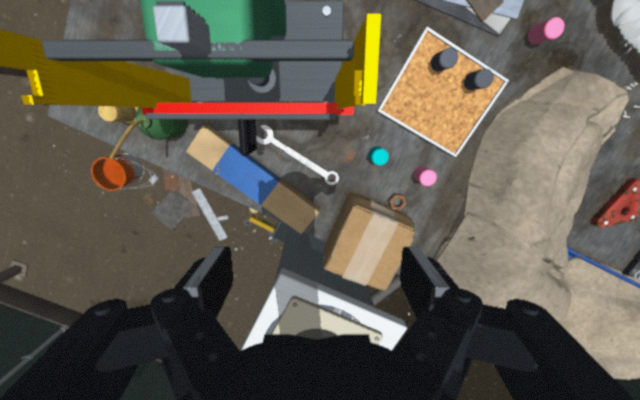

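Run:
```python
from h import *
im=cv2.imread("pics/c_w.png")
hsv=cv2.cvtColor(im,cv2.COLOR_BGR2HSV)
m=(((hsv[...,0]<6)|(hsv[...,0]>174))&(hsv[...,1]>170)&(hsv[...,2]>110)).astype(np.uint8)
n,l,s,c=cv2.connectedComponentsWithStats(m)
for k in range(1,n):
    if s[k,4]>30: print(s[k],c[k])
k=1+np.argmax(s[1:,4]*(s[1:,0]<400)); 
ys,xs=np.where(l==k)
for x in (xs.min(),xs.max()):
    yy=ys[abs(xs-x)<=2]; print(x,yy.min(),yy.max())
crop("pics/c_w.png",0,0,400,180,2,"pics/c1.png")
```

```text
[ 142  102  211   13 1956] [248.4877 107.7878]
142 108 113
352 107 114
```

View pics/c1.png

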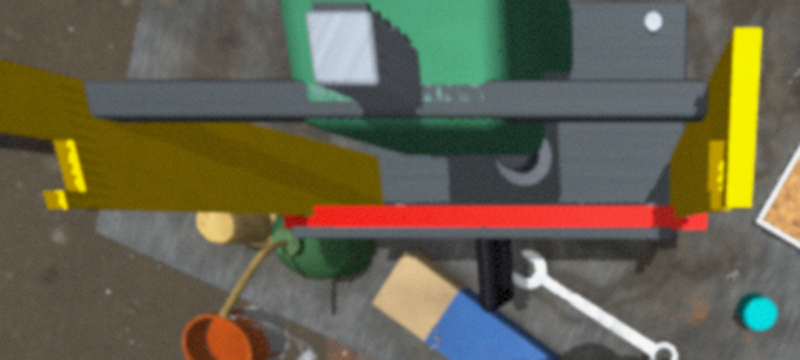

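Run:
```python
from h import *
i=manip.camera_info("wrist")
W=lambda u,v,z:onz("wrist",(u/2,v/2),z,i)
a=W(286,217,.135);b=W(707,217,.135);print(a,b,np.linalg.norm(a-b),(a+b)/2,np.degrees(np.arctan2(*(a-b)[:2]))*-1)
f=W(739,207,.352);g=W(748,28,.352);print(f,g,np.linalg.norm(f-g),np.degrees(np.arctan2((g-f)[1],(g-f)[0])))
print("foot BR",W(686,3,.012),"handle top?",W(494,305,.165),W(494,305,.115))
for yaw in (25.4,):
    c,s=np.cos(np.radians(yaw)),np.sin(np.radians(yaw)); ex=np.array([c,s,0]);ey=np.array([-s,c,0])
    print("origins: bar",(a+b)/2+.055*ex,"plate", f+.05*ex+.13*ey, "footBR",W(686,3,.012)+.138*ey)
# handle line: triangulate with top image
```

```text
[0.379  0.4607 0.135 ] [0.5085 0.2015 0.135 ] 0.28974697013307327 [0.4438 0.3311 0.135 ] 26.555000855107572
[0.5031 0.2153 0.352 ] [0.5483 0.238  0.352 ] 0.05059881149735934 26.610249956572215
foot BR [0.6528 0.2835 0.012 ] handle top? [0.3944 0.3042 0.165 ] [0.3827 0.3122 0.115 ]
origins: bar [0.4934 0.3547 0.135 ] plate [0.4925 0.3542 0.352 ] footBR [0.5936 0.4082 0.012 ]
```

Run:
```python
from h import *
o=manip.get_obs();print(o["position"],o["ee_rot"],o["joint_velocities"],o["clock"])
i=manip.camera_info("wrist");im=manip.camera("wrist");print(manip.get_obs()["position"])
cv2.imwrite("pics/d_w.png",im)
import pickle;pickle.dump(i,open("d.pkl","wb"))
crop("pics/d_w.png",0,0,400,180,2,"pics/d1.png")
```

```text
[0.4178 0.2108 0.4037] [ 0.9732  0.23   -0.0023 -0.0041] [ 0.0299 -0.0246  0.0379  0.0054 -0.0303  0.0056  0.1871] 2.325
[0.419  0.2077 0.4037]
```

View pics/d1.png

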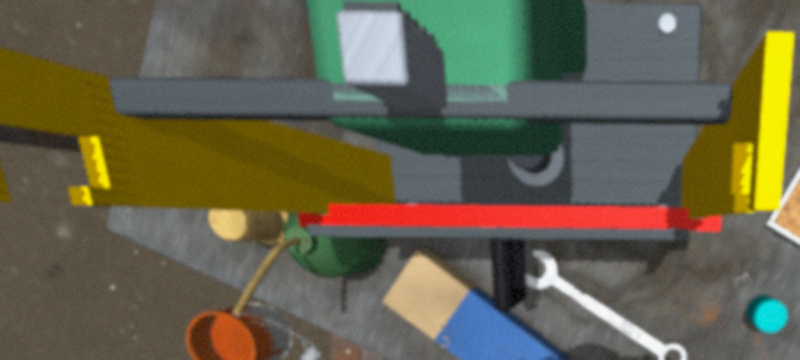

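Run:
```python
from h import *
import pickle;i=pickle.load(open("d.pkl","rb"))
W=lambda u,v,z:onz("wrist",(u/2,v/2),z,i)
a=W(301,218,.135);b=W(721,220,.135);print(a,b,np.linalg.norm(a-b),(a+b)/2,np.degrees(np.arctan2(*(a-b)[:2]))*-1)
f=W(769,210,.352);g=W(780,32,.352);print(f,g,np.linalg.norm(f-g),np.degrees(np.arctan2((g-f)[1],(g-f)[0])))
for yaw in (25.5,):
    c,s=np.cos(np.radians(yaw)),np.sin(np.radians(yaw)); ex=np.array([c,s,0]);ey=np.array([-s,c,0])
    print("origins: bar",(a+b)/2+.055*ex,"plate", f+.05*ex+.13*ey)
    print("footBR in p",[(W(700,5,.012)-np.array([.4945,.349,0]))@e for e in(ex,ey)])
print("handle top?",W(508,305,.165),W(508,305,.115))
```

```text
[0.383  0.4512 0.135 ] [0.5111 0.1919 0.135 ] 0.2891375206603088 [0.447  0.3216 0.135 ] 26.296225577222
[0.5066 0.2062 0.352 ] [0.5517 0.229  0.352 ] 0.05045619228544183 26.786407448741556
origins: bar [0.4967 0.3452 0.135 ] plate [0.4958 0.3451 0.352 ]
footBR in p [np.float64(0.1134629977739318), np.float64(-0.13856475062871568)]
handle top? [0.3986 0.2958 0.165 ] [0.3874 0.3028 0.115 ]
```

{"name": "step_arm", "arguments": {
  "motion": [
    [-6,-22,0,0,10,0],
    [-6,-22,0,0,10,0],
    [-6,-22,0,0,10,0],
    [-6,-22,0,0,10,0],
    [0,0,0,0,0,0]
  ]
}}

```text
clock: 3.0
position: [0.3768, 0.2541, 0.3989]
ee_rot: [0.945, 0.218, 0.24, -0.05]
ft_force: [-0.0, 0.2, -0.4]
grip_width: 0.994
```

```bash
cat >> h.py <<'E'
from scipy.spatial.transform import Rotation as Ro
O=np.array([.496,.3455,0]); YAW=26.
def frame(yaw=YAW):
    c,s=np.cos(np.radians(yaw)),np.sin(np.radians(yaw)); return np.array([[c,-s,0],[s,c,0],[0,0,1.]])
def P2W(p): return O+frame()@np.array(p)
def goal(tilt,grasp,yaw=YAW):
    """tool pose with z leaning forward by tilt, grasp point at world pos"""
    F=frame(yaw); t=np.radians(tilt)
    z=F@[np.sin(t),0,-np.cos(t)]; y=-F[:,1]; x=np.cross(y,z); R=np.c_[x,y,z]
    return grasp+.0187*z,R
def delta(pos,R,o=None):
    o=o or manip.get_obs(); Rn=Ro.from_quat(o["ee_rot"]).as_matrix()
    return np.round(1000*Rn.T@(pos-o["position"]),1), np.round(np.degrees(Ro.from_matrix(Rn.T@R).as_rotvec()),2)
def st():
    o=manip.get_obs(); Rn=Ro.from_quat(o["ee_rot"]).as_matrix(); g=o["position"]-.0187*Rn[:,2]
    print("t",o["clock"],"q",o["joint_pos"],"g press",(frame().T@(g-O)),"gW",g,"F",o["ft_force"],"w",o["grip_width"]*85.4)
E
python3 - <<'E'
from h import *
st()
z=goal(40,P2W([-.106,0,.14]))[1][:,2]
h=P2W([-.106,0,.14]);print("handle",h)
for b in(.09,0): print(delta(*goal(40,h-b*z)))
E
```

```text
t 3.0 q [-0.1368 -0.4725 -0.441   1.9233 -0.135   1.1591 -1.6773] g press [-0.1561 -0.0297  0.4153] gW [0.3687 0.2504 0.4153] F [-0.0263  0.2079 -0.442 ] w 84.90689547343182
handle [0.4007 0.299  0.14  ]
(array([-100.8,  -32.1,  177.3]), array([ 0.57, 11.69,  0.24]))
(array([-82.6, -32.9, 265.4]), array([ 0.57, 11.69,  0.24]))
```

```bash
cat > kin.py <<'E'
import numpy as np, itertools
from scipy.spatial.transform import Rotation as Ro
from scipy.optimize import least_squares
D=[([1.0854,0.3329,-0.0647,1.461,0.0216,1.3499,-0.0885],[0.2788,-0.5589,0.2305],[0.9733,0.2294,-0.0002,-0.0007]),
([0.241,-0.0182,-0.7574,1.5033,-0.0194,1.6548,-1.6338],[0.421,0.2031,0.4034],[0.9742,0.2255,-0.0026,-0.0028])]
def fk(q,p,s):
    s1,s3,s5,s7=s; h,a1,L1,a2,L2,a3,L3,off=p
    rz=lambda a:Ro.from_euler('z',a); ry=lambda a:Ro.from_euler('y',a)
    R=rz(s1*q[0]); x=np.array([0,0,h])+R.apply([a1,0,0])
    R=R*ry(q[1])*rz(s3*q[2]); x=x+R.apply([a2,0,L1])
    R=R*ry(q[3])*rz(s5*q[4]); x=x+R.apply([a3,0,L2])
    R=R*ry(q[5])*rz(s7*q[6]+off); x=x+R.apply([0,0,L3]); return x,R
def fit(D,s,off0):
    def f(p):
        r=[]
        for q,x,e in D:
            X,R=fk(q,p,s); r+=list(X-x); r+=list(.3*(R.inv()*Ro.from_quat(e)).as_rotvec())
        return r+list(1e-3*(np.array(p)-[.3,0,.4,0,.4,0,.3,off0]))
    return least_squares(f,[.3,0,.4,0,.4,0,.3,off0])
E
python3 - <<'E'
from h import *; import kin,json,itertools
o=manip.get_obs()
kin.D.append((list(o["joint_pos"]),list(o["position"]),list(o["ee_rot"])))
best=None
for s in itertools.product([1,-1],repeat=4):
    for off in(0,np.pi/2,np.pi,-np.pi/2):
        r=kin.fit(kin.D,s,off)
        if best is None or r.cost<best[0]: best=(r.cost,s,list(r.x)); print(best)
json.dump([kin.D,best],open("kin.json","w"))
E
```

```text
(np.float64(0.12142223374859676), (1, 1, 1, 1), [np.float64(-5.848276698800216), np.float64(0.015157447447488077), np.float64(-7.779369199050151), np.float64(0.3565196326375909), np.float64(0.35035964067033853), np.float64(-7.0591722629169436), np.float64(-6.831189237029522), np.float64(-2.4548741938543523)])
(np.float64(0.12142176868999052), (1, 1, 1, 1), [np.float64(-5.848279321468106), np.float64(0.015157275408098018), np.float64(-7.7793716186943405), np.float64(0.3565194881202922), np.float64(0.3503601137063264), np.float64(-7.059175245568532), np.float64(-6.831191292376868), np.float64(3.8282935481039146)])
(np.float64(0.12141945631760222), (1, 1, 1, 1), [np.float64(-5.8482796079344945), np.float64(0.01515725749837116), np.float64(-7.779371879553958), np.float64(0.35651949108833214), np.float64(0.35036014891956135), np.float64(-7.059175563794901), np.float64(-6.831191520098284), np.float64(3.8282993661383)])
(np.float64(0.08765013540554371), (1, -1, -1, 1), [np.float64(14.6505999587141), np.float64(0.8373916799869854), np.float64(11.122876102357184), np.float64(0.520367976314883
[... 1938 characters left out ...]
8), np.float64(0.20168353489643984), np.float64(1.602567733522166)])
(np.float64(0.001109711998902289), (-1, -1, -1, -1), [np.float64(0.3699155474860272), np.float64(0.07685015935933065), np.float64(0.5310008125108259), np.float64(0.034714619653113135), np.float64(0.37728256991748305), np.float64(0.13658765755883548), np.float64(0.40194109943406436), np.float64(1.5707367884242651)])
(np.float64(0.0011084783873066089), (-1, -1, -1, -1), [np.float64(0.36991575710956304), np.float64(0.07685017065742833), np.float64(0.5310009942660783), np.float64(0.03471464116825766), np.float64(0.3772825266150091), np.float64(0.1365878842173355), np.float64(0.40194126533633245), np.float64(1.570742605613308)])
```

Run:
```python
from h import *; import kin,json
D,b=json.load(open("kin.json"))
for q,x,e in D:
    X,R=kin.fk(q,b[2],b[1]); print(X-x,np.degrees((R.inv()*Ro.from_quat(e)).as_rotvec()))
```

```text
[0.032  0.0223 0.0116] [-0.0032  0.0002 -0.0037]
[ 0.0079 -0.008  -0.0098] [ 0.0009 -0.0054  0.0006]
[-0.0072  0.017  -0.0018] [-0.      0.      0.0031]
```

```bash
cat >> h.py <<'E'
import json,kin
def log():
    D,b=json.load(open("kin.json")); o=manip.get_obs(); D.append([list(o["joint_pos"]),list(o["position"]),list(o["ee_rot"])]); json.dump([D,b],open("kin.json","w"))
E
python3 - <<'E'
from h import *
h=P2W([-.106,0,.14])
for b in(.08,0):
    g=goal(28,h); print(delta(g[0]-b*g[1][:,2],g[1]))
E
```

```text
(array([-86.1, -32.1, 185.8]), array([ 0.59, -0.31,  0.18]))
(array([-86.5, -32.9, 265.8]), array([ 0.59, -0.31,  0.18]))
```

{"name": "step_arm", "arguments": {
  "motion": [
    [-21,-8,46,0,0,0],
    [-21,-8,46,0,0,0],
    [-21,-8,46,0,0,0],
    [-21,-8,46,0,0,0],
    [0,0,0,0,0,0],
    [0,0,0,0,0,0]
  ]
}}

```text
clock: 3.75
position: [0.3807, 0.2832, 0.194]
ee_rot: [0.947, 0.213, 0.237, -0.05]
ft_force: [-0.1, -0.2, 0.7]
grip_width: 0.997
```

Run:
```python
from h import *
st();log()
h=P2W([-.106,0,.14])
for b in(.08,0):
    g=goal(28,h); print(delta(g[0]-b*g[1][:,2],g[1]))
i=manip.camera_info("wrist");im=manip.camera("wrist");cv2.imwrite("pics/e_w.png",im)
cv2.imwrite("pics/e_s.png",manip.camera("scene"))
crop("pics/e_s.png",230,80,430,280,3,"pics/e_s1.png")
print(proj("wrist",[P2W([-.106,0,.115]),P2W([-.106,0,.165]),P2W([-.061,0,.17])],i))
```

```text
t 3.75 q [-0.0976 -0.3332 -0.6554  2.2454 -0.0629  0.6982 -1.8632] g press [-0.1397 -0.0052  0.2105] gW [0.3727 0.2796 0.2105] F [-0.0824 -0.2429  0.6669] w 85.15426266681894
(array([-3.4, -5.4, -2. ]), array([ 0.71, -0.05, -0.46]))
(array([-3.5, -6.4, 78. ]), array([ 0.71, -0.05, -0.46]))
[[308.4188 222.7408]
 [307.0179 214.3163]
 [306.3659 147.9289]]
```

View pics/e_w.png

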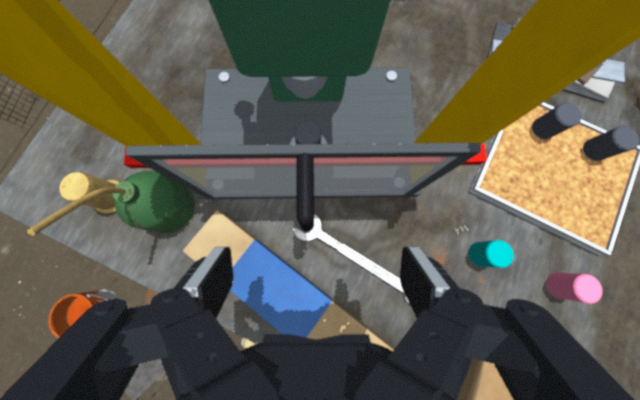

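View pics/e_s1.png

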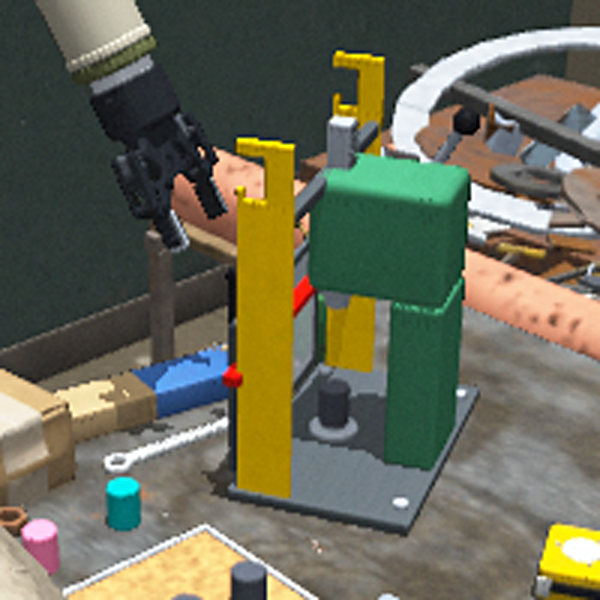

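Candidates – handle: black D handle at wrist (306,190) vs. the press lever's black knob, scene (387,120) → the D handle on the panel. Blank: dark grey on the anvil at scene (342,214), against made_a/made_b at scene (313,276)/(292,288), pinks (305,326), (243,262), turquoise (270,247) → the grey on the anvil. The crop above confirms both choices.

{"name": "step_arm", "arguments": {
  "motion": [
    [-1,-2,20,0.7,0,-0.4],
    [-1,-2,20,0,0,0],
    [-1,-2,20,0,0,0],
    [0,0,14,0,0,0],
    [0,0,0,0,0,0]
  ]
}}

```text
clock: 4.47
position: [0.4138, 0.3053, 0.1363]
ee_rot: [0.944, 0.216, 0.243, -0.056]
ft_force: [-0.2, -0.8, -0.2]
grip_width: 0.998
```

Run:
```python
from h import *
st();log()
print(delta(*goal(28,P2W([-.106,0,.14]))))
cv2.imwrite("pics/f_w.png",manip.camera("wrist"))
```

```text
t 4.475 q [-0.0036 -0.1325 -0.787   2.2474  0.1546  0.5175 -2.0459] g press [-0.1005 -0.0001  0.1527] gW [0.4057 0.3014 0.1527] F [-0.1953 -0.7717 -0.2389] w 85.2541203142943
(array([-11.2,  -0. ,   8.4]), array([ 0.06, -0.91, -0.2 ]))
```

View pics/f_w.png

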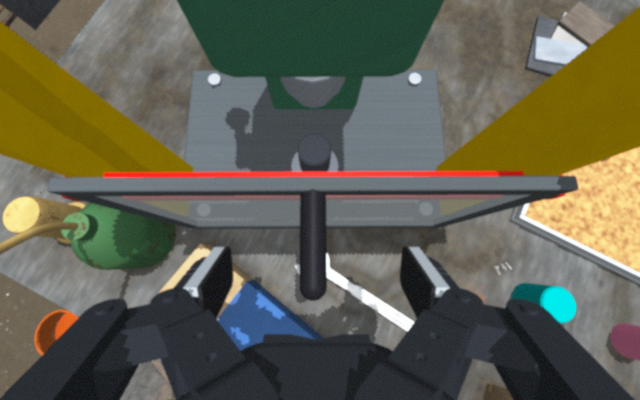

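{"name": "step_arm", "arguments": {
  "motion": [
    [-6,0,5,0,-0.5,0],
    [-5,0,4,0,0,0],
    [0,0,0,0,0,0]
  ]
}}

```text
clock: 4.9
position: [0.4094, 0.3031, 0.1251]
ee_rot: [0.945, 0.216, 0.241, -0.055]
ft_force: [-0.5, -0.4, -0.5]
grip_width: 0.99
```

Run:
```python
from h import *
st();log()
print(delta(*goal(28,P2W([-.106,0,.14]))))
```

```text
t 4.9 q [ 0.001  -0.1206 -0.8005  2.2642  0.181   0.4996 -2.0759] g press [-0.1053 -0.0001  0.1415] gW [0.4014 0.2993 0.1415] F [-0.4973 -0.4046 -0.458 ] w 84.55066622959889
(array([-1.5, -0.1,  1. ]), array([ 0.13, -0.6 , -0.18]))
```

Well placed. Close on the handle.

{"name": "step_arm", "arguments": {
  "motion": [
    [0,0,0,0,0,0],
    [0,0,0,0,0,0],
    [0,0,0,0,0,0],
    [0,0,0,0,0,0],
    [0,0,0,0,0,0],
    [0,0,0,0,0,0]
  ],
  "jaw": 0,
  "force": 60
}}

```text
clock: 5.65
position: [0.409, 0.3047, 0.1257]
ee_rot: [0.944, 0.217, 0.241, -0.056]
ft_force: [0.5, 0.1, -1.0]
grip_width: 0.124
```

Run:
```python
from h import *
st();log()
cv2.imwrite("pics/g_w.png",manip.camera("wrist"))
```

```text
t 5.65 q [-0.0004 -0.1212 -0.8013  2.2634  0.1795  0.499  -2.0754] g press [-0.105   0.0015  0.1421] gW [0.4009 0.3008 0.1421] F [ 0.5341  0.0883 -1.012 ] w 10.611378073235775
```

View pics/g_w.png

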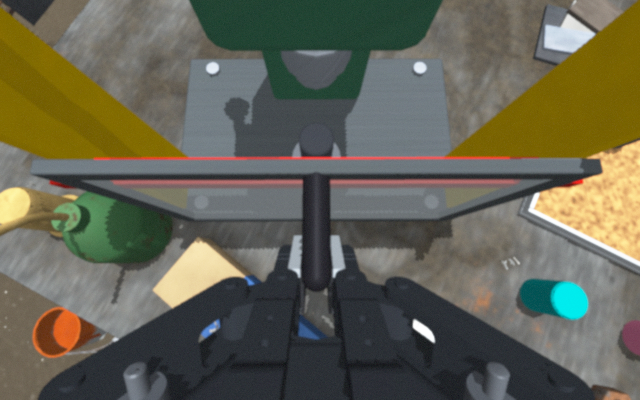

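{"name": "step_arm", "arguments": {
  "motion": [
    [9.4,0,-17.7,0,0,0],
    [9.4,0,-17.7,0,0,0],
    [9.4,0,-17.7,0,0,0],
    [9.4,0,-17.7,0,0,0],
    [0,0,0,0,0,0]
  ]
}}

```text
clock: 6.32
position: [0.4091, 0.3047, 0.2084]
ee_rot: [0.944, 0.217, 0.242, -0.057]
ft_force: [-1.1, 3.0, -3.2]
grip_width: 0.119
```

Run:
```python
from h import *
st();log()
for l in (.12,.192): print(delta(*goal(28,P2W([-.105,0.0015,.142+l]))))
```

```text
t 6.325 q [-0.0554 -0.2582 -0.6879  2.1687 -0.0239  0.6911 -1.8709] g press [-0.1051  0.0014  0.2247] gW [0.401  0.3007 0.2247] F [-1.1019  3.0188 -3.1554] w 10.165482707795881
(array([ 17.7,  -0.2, -32.6]), array([-0.09, -0.82, -0.11]))
(array([ 52.5,  -0.3, -95.7]), array([-0.09, -0.82, -0.11]))
```

{"name": "step_arm", "arguments": {
  "motion": [
    [10.4,0,-19,0,0,0],
    [10.4,0,-19,0,0,0],
    [10.4,0,-19,0,0,0],
    [10.4,0,-19,0,0,0],
    [9,0,-17,0,0,0],
    [0,0,0,0,0,0]
  ]
}}

```text
clock: 7.08
position: [0.4088, 0.3045, 0.3103]
ee_rot: [0.944, 0.217, 0.24, -0.057]
ft_force: [-0.5, 3.1, -4.2]
grip_width: 0.125
```

Run:
```python
from h import *
st();log()
print(delta(*goal(28,P2W([-.105,0.0015,.142+.192]))))
print(delta(*goal(28,P2W([-.085,0.0015,.142+.192]))))
cv2.imwrite("pics/h_w.png",manip.camera("wrist"))
cv2.imwrite("pics/h_s.png",manip.camera("scene"))
crop("pics/h_s.png",230,50,430,250,3,"pics/h_s1.png")
```

```text
t 7.075 q [-0.0757 -0.3355 -0.605   2.006  -0.0918  0.9263 -1.7824] g press [-0.1053  0.0014  0.3267] gW [0.4007 0.3006 0.3267] F [-0.4773  3.1445 -4.1567] w 10.645042363739888
(array([ 3.6, -0.1, -6.3]), array([-0.15, -0.62, -0.1 ]))
(array([21.1, -0.1,  3.3]), array([-0.15, -0.62, -0.1 ]))
```

View pics/h_w.png

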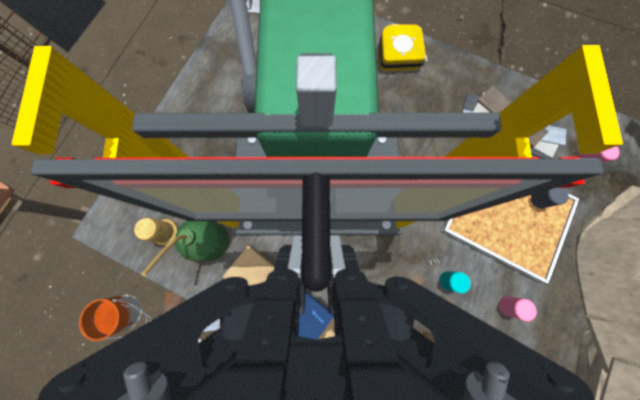

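View pics/h_s1.png

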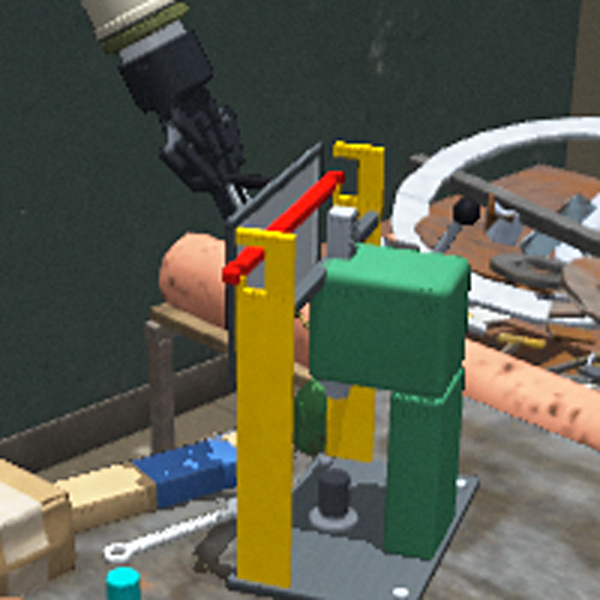

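{"name": "step_arm", "arguments": {
  "motion": [
    [3.6,0,-6.3,0,0,0],
    [0,0,0,0,0,0],
    [4.4,0,2.4,0,0,0],
    [4.4,0,2.4,0,0,0],
    [4.4,0,2.4,0,0,0],
    [4.4,0,2.4,0,0,0],
    [0,0,0,0,0,0]
  ]
}}

```text
clock: 8.05
position: [0.4269, 0.3134, 0.3096]
ee_rot: [0.945, 0.218, 0.237, -0.056]
ft_force: [-1.4, 3.0, -2.4]
grip_width: 0.123
```

Run:
```python
from h import *
st();log()
print(delta(*goal(28,P2W([-.085,0.0015,.142+.192]))))
cv2.imwrite("pics/i_s.png",manip.camera("scene"))
crop("pics/i_s.png",280,100,400,200,5,"pics/i_s1.png")
```

```text
t 8.05 q [-0.0595 -0.2745 -0.6269  1.9647 -0.0549  0.9213 -1.8026] g press [-0.0851  0.0014  0.3261] gW [0.419  0.3094 0.3261] F [-1.3724  2.9869 -2.4227] w 10.492171087531709
(array([ 3.7, -0.1, -7. ]), array([-0.16, -0.17, -0.08]))
```

View pics/i_s1.png

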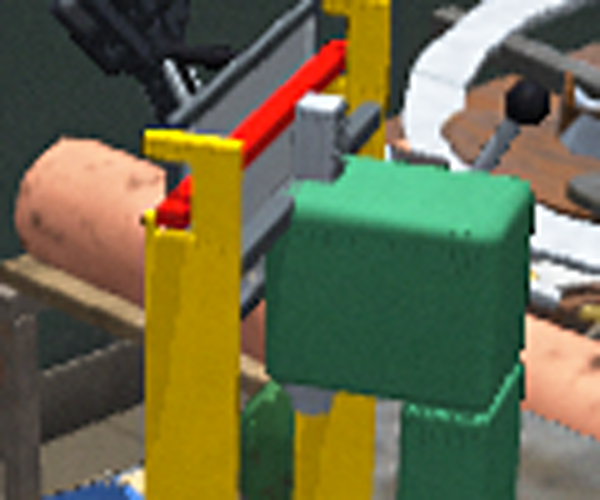

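{"name": "step_arm", "arguments": {
  "motion": [
    [-1.6,0,3,0,0,0],
    [-1.6,0,3,0,0,0],
    [-1.4,0,2.6,0,0,0],
    [0,0,0,0,0,0]
  ]
}}

```text
clock: 8.6
position: [0.4271, 0.3135, 0.3007]
ee_rot: [0.945, 0.218, 0.238, -0.056]
ft_force: [-1.2, 2.9, -3.5]
grip_width: 0.124
```

Run:
```python
from h import *
st();log()
cv2.imwrite("pics/j_s.png",manip.camera("scene"))
crop("pics/j_s.png",280,100,400,200,5,"pics/j_s1.png")
```

```text
t 8.6 q [-0.0591 -0.2716 -0.6321  1.9818 -0.0505  0.8989 -1.8087] g press [-0.0848  0.0014  0.3172] gW [0.4191 0.3096 0.3172] F [-1.1721  2.8757 -3.46  ] w 10.604765899491914
```

View pics/j_s1.png

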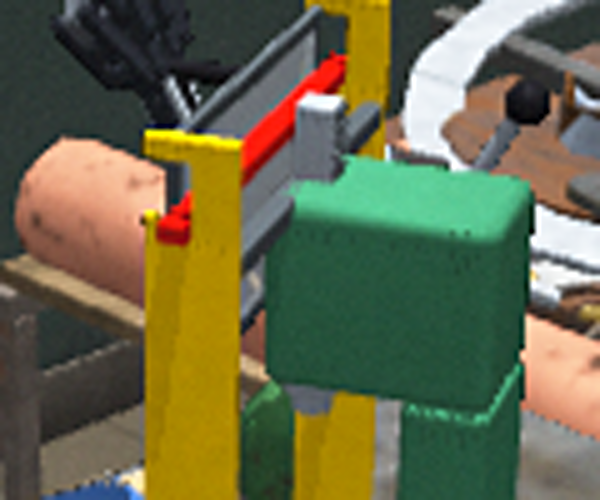

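{"name": "step_arm", "arguments": {
  "motion": [
    [-1,0,2,0,0,0],
    [0,0,0,0,0,0]
  ]
}}

```text
clock: 8.9
position: [0.4279, 0.3139, 0.3008]
ee_rot: [0.944, 0.218, 0.24, -0.056]
ft_force: [-0.4, 2.0, -3.5]
grip_width: 0.126
```

Run:
```python
from h import *
st()
```

```text
t 8.9 q [-0.0587 -0.2719 -0.6331  1.9831 -0.049   0.8943 -1.8102] g press [-0.084   0.0014  0.3172] gW [0.4199 0.3099 0.3172] F [-0.3598  1.9525 -3.4798] w 10.754014749102797
```

{"name": "step_arm", "arguments": {
  "motion": [
    [-2,0,4,0,0,0],
    [0,0,0,0,0,0]
  ]
}}

```text
clock: 9.15
position: [0.4287, 0.3142, 0.3008]
ee_rot: [0.944, 0.217, 0.243, -0.056]
ft_force: [-2.1, 0.9, -4.0]
grip_width: 0.122
```

Run:
```python
from h import *
st()
cv2.imwrite("pics/k_s.png",manip.camera("scene"))
crop("pics/k_s.png",280,100,400,200,5,"pics/k_s1.png")
```

```text
t 9.15 q [-0.058  -0.2733 -0.6349  1.9853 -0.0462  0.8887 -1.8134] g press [-0.0833  0.0014  0.3172] gW [0.4206 0.3102 0.3172] F [-2.1118  0.916  -4.04  ] w 10.400522225377275
```

View pics/k_s1.png

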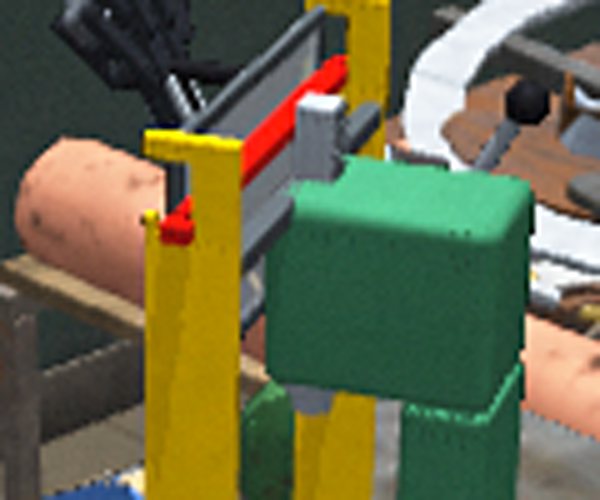

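Run:
```python
from h import *
for z in (.3,.31,.325): print((proj("scene",[P2W([x,-.145,z]) for x in(-.05,-.037,-.029)])-[280,100])*5)
```

```text
[[137.7817 236.9483]
 [162.0261 240.451 ]
 [177.0199 242.6172]]
[[137.6585 218.302 ]
 [161.9897 221.7598]
 [177.0375 223.8983]]
[[137.4721 190.0805]
 [161.9348 193.4696]
 [177.0642 195.5657]]
```

{"name": "step_arm", "arguments": {
  "motion": [
    [0,0,0,0,0,0],
    [0,0,0,0,0,0],
    [0,0,0,0,0,0],
    [0,0,0,0,0,0],
    [0,0,0,0,0,0]
  ],
  "jaw": 60
}}

```text
clock: 9.82
position: [0.4294, 0.3132, 0.3]
ee_rot: [0.944, 0.216, 0.242, -0.056]
ft_force: [1.0, 0.1, 0.5]
grip_width: 0.703
```

Run:
```python
from h import *
st()
cv2.imwrite("pics/l_s.png",manip.camera("scene"))
crop("pics/l_s.png",280,100,400,200,5,"pics/l_s1.png")
cv2.imwrite("pics/l_w.png",manip.camera("wrist"))
```

```text
t 9.825 q [-0.0569 -0.2724 -0.6342  1.9863 -0.0457  0.8874 -1.8134] g press [-0.083   0.0002  0.3164] gW [0.4213 0.3092 0.3164] F [0.9712 0.1316 0.4655] w 60.01612983725778
```

View pics/l_s1.png

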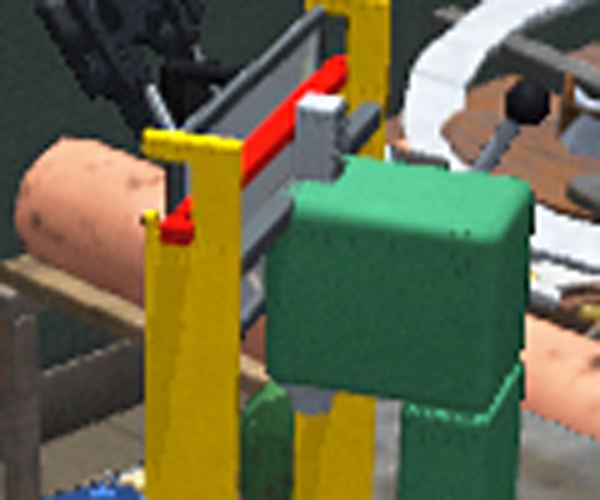

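View pics/l_w.png

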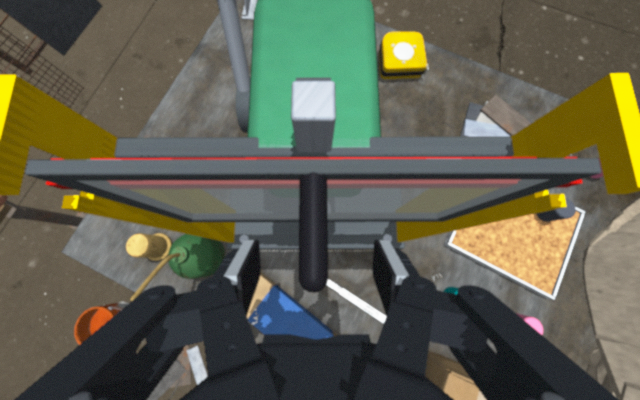

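```bash
cat > kin2.py <<'E'
import numpy as np, json
from scipy.spatial.transform import Rotation as Ro
from scipy.optimize import least_squares
OFF=np.pi/2
rz=lambda a:Ro.from_euler('z',a); ry=lambda a:Ro.from_euler('y',a)
def Rs(q):
    A=rz(-q[0]);B=A*ry(q[1]);C=B*rz(-q[2]);D=C*ry(q[3]);E=D*rz(-q[4]);F=E*ry(q[5]);G=F*rz(-q[6]+OFF)
    return A,B,C,D,E,F,G
def row(q):
    A,B,C,D,E,F,G=Rs(q)
    cols=[np.array([0,0,1.])]  # h
    M=[]
    for R,ax in((A,(0,)),(C,(0,1,2)),(E,(0,1,2)),(F,(0,2)),(G,())):
        for a in ax: M.append(R.as_matrix()[:,a])
    return np.c_[np.array(cols).T.reshape(3,1),np.array(M).T]
def fit():
    D,_=json.load(open("kin.json"))
    M=np.vstack([row(q) for q,x,e in D]); y=np.hstack([x for q,x,e in D])
    p0=np.array([.37,0, 0,0,.4, 0,0,.4, 0,.3]); lam=3e-3
    p=np.linalg.lstsq(np.vstack([M,lam*np.eye(len(p0))]),np.r_[y,lam*p0],rcond=None)[0]
    return p,(M@p-y).reshape(-1,3)
LO=np.array([-2.6,-.5,-1.47,.16,-1.27,.06,-2.6]);HI=np.array([2.6,2.12,1.34,2.42,4.41,2.06,2.6])
def ik(p,pos,R,q0):
    R=Ro.from_matrix(R)
    f=lambda q:np.r_[10*(row(q)@p-pos),3*(Rs(q)[6].inv()*R).as_rotvec(),.01*(q-q0)]
    r=least_squares(f,np.clip(q0,LO+.01,HI-.01),bounds=(LO,HI)); return r.x,np.linalg.norm(f(r.x)[:6])
E
python3 - <<'E'
from h import *; import kin2
log()
p,res=kin2.fit(); print(p); print(np.abs(res).max(0)*1000)
q0=manip.get_obs()["joint_pos"]
for tilt in(40,45,50):
  for d in(0,.06,.12,.2):
    pos,R=goal(tilt,P2W([0,0,.047])); q,e=kin2.ik(p,pos-d*R[:,2],R,q0); print(tilt,d,q,e)
E
```

```text
[ 0.2541 -0.0055 -0.031  -0.0575  0.4653  0.0064  0.0125  0.4978 -0.0175
  0.3528]
[5.325  4.0565 3.3963]
40 0 [-1.3437  0.3578  0.6025  2.1867  0.6595  0.06   -2.6   ] 0.16408206178711499
40 0.06 [-1.8206  0.2675  1.049   2.3005  0.5074  0.06   -2.4798] 0.0008744213696841636
40 0.12 [ 0.5462 -0.2337 -1.3247  2.3614  0.1314  0.1827 -2.0877] 0.0002327979399632996
40 0.2 [-0.0722 -0.4061 -0.7316  2.3886 -0.0362  0.4036 -1.9421] 4.450147686520274e-05
45 0 [-1.468   0.3736  0.7178  2.1889  0.6253  0.06   -2.6   ] 0.39019866565797073
45 0.06 [-1.9574  0.295   1.1688  2.3117  0.5927  0.06   -2.6   ] 0.2238135159616248
45 0.12 [ 0.5771 -0.2801 -1.3789  2.42    0.5973  0.0611 -2.6   ] 0.017217274589752474
45 0.2 [-0.7316 -0.3447 -0.2375  2.42    0.6522  0.4752 -2.6   ] 0.12897842955282296
50 0 [-1.6115  0.4076  0.8477  2.1921  0.5733  0.06   -2.6   ] 0.6134685834306883
50 0.06 [-2.0905  0.3481  1.2803  2.3242  0.5375  0.06   -2.6   ] 0.45804439052430507
50 0.12 [ 0.5944 -0.3306 -1.4148  2.42    0.5532  0.06   -2.6   ] 0.2772428376235519
50 0.2 [-0.4817 -0.343  -0.4867  2.42    0.6034  0.4302 -2.6   ] 0.4180085782901247
```

Run:
```python
from h import *; import kin2
p,res=kin2.fit(); print(res*1000)
D,_=json.load(open("kin.json"))
for q,x,e in D: print(np.degrees((kin2.Rs(q)[6].inv()*Ro.from_quat(e)).as_rotvec()))
o=[manip.get_obs() for _ in range(3)]
for a in o: print(a["joint_pos"],a["position"])
```

```text
[[-1.8171  4.0565  3.3963]
 [ 5.325   1.6031 -2.7733]
 [-4.2286 -0.1235 -2.2352]
 [-0.7042 -0.8438 -0.9462]
 [ 1.4016 -0.1926 -0.433 ]
 [ 1.4088 -0.3272 -0.7845]
 [ 1.4395 -0.3019 -0.7352]
 [ 0.3986  0.024   0.4245]
 [-0.757   0.5505  0.6075]
 [ 0.1479  0.8984  1.1658]
 [ 0.1955  0.8279  1.1229]
 [ 0.2102  0.8066  1.1913]]
[-0.0032  0.0002 -0.0068]
[ 0.0009 -0.0054 -0.0024]
[-0.  0. -0.]
[-0. -0. -0.]
[-0. -0. -0.]
[-0.  0. -0.]
[-0. -0. -0.]
[-0.  0. -0.]
[-0. -0. -0.]
[-0. -0. -0.]
[-0. -0. -0.]
[-0. -0.  0.]
[-0.0569 -0.2724 -0.6342  1.9863 -0.0457  0.8874 -1.8134] [0.4294 0.3132 0.3   ]
[-0.0569 -0.2724 -0.6342  1.9863 -0.0457  0.8874 -1.8134] [0.4294 0.3132 0.3   ]
[-0.0569 -0.2724 -0.6342  1.9863 -0.0457  0.8874 -1.8134] [0.4294 0.3132 0.3   ]
```

```bash
python3 - <<'E'
import re
s=open("kin2.py").read()
s=s.replace("((A,(0,)),(C,(0,1,2)),(E,(0,1,2)),(F,(0,2)),(G,()))","((A,(0,1)),(B,(0,2)),(C,(0,1,2)),(D,(0,2)),(E,(0,1,2)),(F,(0,1,2)))")
s=s.replace("p0=np.array([.37,0, 0,0,.4, 0,0,.4, 0,.3]); lam=3e-3","p0=np.array([.37,0,0, 0,0, 0,0,.4, 0,0, 0,0,.4, 0,0,.3]); lam=1e-4")
open("kin2.py","w").write(s)
E
python3 - <<'E'
from h import *; import kin2
p,res=kin2.fit(); print(p); print(np.abs(res).max(0)*1000)
q0=manip.get_obs()["joint_pos"]
rng=np.random.default_rng(0)
for tilt in(35,40,45,50):
  for flip in (0,1):
    pos,R=goal(tilt,P2W([0,0,.047]))
    if flip: R=R@np.diag([-1,-1,1])
    best=[]
    for k in range(60):
        qs=kin2.LO+rng.random(7)*(kin2.HI-kin2.LO)
        q,e=kin2.ik(p,pos,R,qs)
        if e<.01: best.append((np.min(np.minimum(q-kin2.LO,kin2.HI-q)),q))
    best.sort(key=lambda b:-b[0])
    print(tilt,flip,len(best)); 
    for b in best[:4]: print("   %.2f"%b[0],b[1])
E
```

```text
[ 0.2582  0.     -0.0218 -0.0001  0.0243 -0.     -0.0236  0.4243 -0.0001
  0.045   0.0001 -0.0001  0.445  -0.0001 -0.0001  0.3431]
[0.0061 0.0144 0.0085]
35 0 25
   0.09 [-1.6776  0.4108  0.9978  2.2496 -1.1034  0.1493 -0.8823]
   0.07 [-1.6507  0.3932  0.9644  2.2489 -1.0156  0.1331 -0.9604]
   0.07 [-1.6412  0.3874  0.9526  2.2485 -0.9789  0.1279 -0.994 ]
   0.06 [-1.6314  0.3818  0.9406  2.2483 -0.9444  0.1229 -1.0253]
35 1 38
   0.26 [ 0.2704  0.5465 -1.1648  2.1648  1.5285  0.6172  0.0598]
   0.25 [ 0.2307  0.5086 -1.1138  2.166   1.5046  0.5793  0.0572]
   0.25 [ 0.1925  0.4781 -1.0667  2.1673  1.4847  0.5481  0.0551]
   0.24 [-0.0262  0.364  -0.814   2.1751  1.3877  0.4227  0.0635]
40 0 22
   0.07 [-1.7379  0.445   1.0392  2.307   4.1555  0.1337  0.0993]
   0.07 [-1.2361  0.2674  0.464   2.2897  1.946   0.127   2.4309]
   0.05 [-1.0965  0.2546  0.3128  2.283   1.8481  0.1608  2.548 ]
   0.05 [-1.7049  0.4191  0.9981  2.306   4.0585  0.1092  0.2115]
40 1 37
   0.20 [ 0.2827  0.565  -1.1799  2.221   1.7678  0.6411 -0.1562]
   0.20 [ 0.2613  0.5426 -1.1529  2.2215  1.7614  0.6198
[... 529 characters left out ...]
 1.9914  0.6388 -0.4058]
   0.14 [ 0.1645  0.4888 -1.0428  2.2752  1.9936  0.6065 -0.4381]
   0.14 [ 0.1222  0.4611 -0.9951  2.2767  1.9976  0.5811 -0.4658]
50 0 21
   0.10 [ 0.1136  0.5003 -0.9931  2.321   2.2066  0.6838  2.4948]
   0.10 [ 0.0782  0.4787 -0.9548  2.3222  2.2119  0.6664  2.4687]
   0.10 [ 0.0586  0.4677 -0.9337  2.3229  2.2153  0.6574  2.4545]
   0.10 [ 0.0366  0.4561 -0.9101  2.3237  2.2189  0.6479  2.4393]
50 1 40
   0.11 [ 0.3708  0.7862 -1.295   2.3138  2.1892  0.8998 -0.3757]
   0.11 [ 0.322   0.7037 -1.2323  2.315   2.1865  0.8394 -0.4445]
   0.10 [ 0.2718  0.6378 -1.1717  2.3162  2.1879  0.7902 -0.5034]
   0.10 [ 0.1984  0.5639 -1.0871  2.3183  2.1948  0.7338 -0.5762]
```

```bash
cat > sim.py <<'E'
import numpy as np, kin2
from scipy.spatial.transform import Rotation as Ro
p,_=kin2.fit()
def fk(q): return kin2.row(q)@p, kin2.Rs(q)[6]
def jac(q):
    J=np.zeros((6,7)); x,R=fk(q)
    for i in range(7):
        d=np.array(q,float); d[i]+=1e-6; x2,R2=fk(d); J[:3,i]=(x2-x)/1e-6; J[3:,i]=(R2*R.inv()).as_rotvec()/1e-6
    return J
def solve(q,X,R,n=12,lam=.02,qref=None,kn=0.,w=.4):
    q=np.array(q,float)
    for _ in range(n):
        x,Rc=fk(q); e=np.r_[X-x,w*(R*Rc.inv()).as_rotvec()]
        J=jac(q); J[3:]*=w
        s=J.T@np.linalg.inv(J@J.T+lam**2*np.eye(6))
        dq=s@e
        if qref is not None: dq+=kn*(np.eye(7)-np.linalg.pinv(J)@J)@(qref-q)
        q=np.clip(q+dq,kin2.LO,kin2.HI)
    return q
def path(q,rows,**k):
    out=[]
    x,R=fk(q)
    for r in rows:
        x,R=fk(q)
        x=x+R.apply(np.array(r[:3])/1000.); R=R*Ro.from_rotvec(np.radians(r[3:]))
        q=solve(q,x,R,**k); out.append(q)
    return np.array(out)
E
python3 - <<'E'
from h import *; import sim
D,_=json.load(open("kin.json"))
def goto(q,D1,n=17,**k):
    x0,R0=sim.fk(q); 
    for t in np.linspace(0,1,n+1)[1:]:
        x=x0+(np.array(D1[1])-x0)*t; R=R0*Ro.from_rotvec((R0.inv()*Ro.from_quat(D1[2])).as_rotvec()*t)
        q=sim.solve(q,x,R,**k)
    return q
mid=(sim.kin2.LO+sim.kin2.HI)/2
q0=np.array(D[0][0])
for a,b in ((1,2),(2,3),(3,4),(6,7),(7,8),(8,9)):
    print("real",np.array(D[b][0]))
    print(" pinv",goto(D[a][0],D[b],5))
    print(" home",goto(D[a][0],D[b],5,qref=q0,kn=.02))
    print(" mid ",goto(D[a][0],D[b],5,qref=mid,kn=.02))
E
```

```text
real [-0.1368 -0.4725 -0.441   1.9233 -0.135   1.1591 -1.6773]
 pinv [ 0.1534 -0.5    -0.5996  1.9164 -0.3018  1.176  -1.5241]
 home [ 0.3229 -0.5    -0.6775  1.9144 -0.4144  1.2014 -1.4227]
 mid  [-0.1384 -0.4723 -0.4401  1.9233 -0.1342  1.1591 -1.6781]
real [-0.0976 -0.3332 -0.6554  2.2454 -0.0629  0.6982 -1.8632]
 pinv [-0.101  -0.3326 -0.6527  2.2456 -0.0609  0.6983 -1.865 ]
 home [ 0.3959 -0.4946 -0.9969  2.233  -0.4674  0.7371 -1.4956]
 mid  [-0.234  -0.3154 -0.5473  2.2501  0.0134  0.7024 -1.9335]
real [-0.0036 -0.1325 -0.787   2.2474  0.1546  0.5175 -2.0459]
 pinv [-0.0009 -0.1327 -0.7895  2.2473  0.1538  0.5173 -2.0451]
 home [ 0.5711 -0.2644 -1.2624  2.2337 -0.2313  0.5077 -1.6899]
 mid  [-0.1798 -0.1251 -0.6269  2.2538  0.205   0.5246 -2.0948]
real [-0.0554 -0.2582 -0.6879  2.1687 -0.0239  0.6911 -1.8709]
 pinv [-0.0576 -0.2579 -0.6861  2.1688 -0.0229  0.6911 -1.8719]
 home [ 0.3846 -0.3721 -1.0159  2.1571 -0.3236  0.7041 -1.6016]
 mid  [-0.2208 -0.2418 -0.5507  2.1745  0.0502  0.6963 -1.9385]
real [-0.0757 -0.3355 -0.605   2.006  -0.0918  0.9263 -1.7824]
 pinv [-0.076  -0.3355 -0.6047  2.0061 -0.0916  0.9263 -1.7826]
 home [ 0.4086 -0.4732 -0.9109  1.9944 -0.4041  0.9608 -1.5081]
 mid  [-0.2412 -0.3162 -0.4821  2.0114 -0.0153  0.9289 -1.8505]
real [-0.0595 -0.2745 -0.6269  1.9647 -0.0549  0.9213 -1.8026]
 pinv [-0.0595 -0.2745 -0.6269  1.9647 -0.0549  0.9213 -1.8026]
 home [ 0.4535 -0.4087 -0.9722  1.9522 -0.3543  0.9453 -1.5425]
 mid  [-0.2335 -0.2583 -0.4905  1.9706  0.0125  0.9249 -1.8621]
```

```bash
cat >> sim.py <<'E'
def rows_to(q,pos,R,n,zturn=None):
    """n equal rows in tool frame from pose of q to pos,R (zturn: forced extra turn about tool z deg spread)"""
    out=[]; 
    x0,R0=fk(q); Rg=Ro.from_matrix(R)
    if zturn is None:
        rv=(R0.inv()*Rg).as_rotvec(); Rt=lambda t:R0*Ro.from_rotvec(rv*t)
    else:
        Rz=Ro.from_euler('z',-zturn,degrees=True); rv=(R0.inv()*(Rg*Rz)).as_rotvec()
        Rt=lambda t:R0*Ro.from_rotvec(rv*t)*Ro.from_euler('z',zturn*t,degrees=True)
    prev=(x0,R0)
    for t in np.linspace(0,1,n+1)[1:]:
        x=x0+(pos-x0)*t;Rr=Rt(t)
        out.append(list(np.round(np.r_[1000*prev[1].inv().apply(x-prev[0]),np.degrees((prev[1].inv()*Rr).as_rotvec())],1))); prev=(x,Rr)
    return out
def joints_xyz(q):
    M=kin2.row(q); i=[1,3,5,8,10,13,16]; pts={}
    el=M[:,:8]@p[:8]; wr=M[:,:13]@p[:13]; return el,wr
E
python3 - <<'E'
from h import *; import sim
FL=np.diag([-1,-1,1])
q=manip.get_obs()["joint_pos"]
x,R=sim.fk(q)
r1=[[0,0,-25,0,0,0]]*4
Q=sim.path(q,r1); print(Q[-1])
q1=Q[-1]
for tilt in (40,44):
  for d in(.15,.2):
    g,Rg=goal(tilt,P2W([0,0,.047])); Rg=Rg@FL
    for zt in(-180,):
        rows=sim.rows_to(q1,g-d*Rg[:,2],Rg,18,zt)
        Q2=sim.path(q1,rows)
        rows3=sim.rows_to(Q2[-1],g,Rg,8); Q3=sim.path(Q2[-1],rows3)
        print(tilt,d,zt); print(Q2[::5]);print(Q3[::2]); print(np.linalg.norm(sim.fk(Q3[-1])[0]-g)); print(sim.joints_xyz(Q3[-1]))
E
```

```text
[-0.0872 -0.4185 -0.546   1.9022 -0.1329  1.1051 -1.7386]
40 0.15 -180
[[-0.1308 -0.4153 -0.5251  1.9358 -0.1099  1.0649 -1.5883]
 [-0.336  -0.3904 -0.4194  2.0959  0.0204  0.8615 -0.853 ]
 [-0.5067 -0.3405 -0.3239  2.238   0.1983  0.6557 -0.1676]
 [-0.6011 -0.2502 -0.2762  2.3562  0.4872  0.4476  0.4019]]
[[-0.5592 -0.1379 -0.3174  2.3824  0.781   0.3341  0.4597]
 [-0.5108 -0.0174 -0.3489  2.3543  1.0586  0.2921  0.2072]
 [-0.5138  0.0991 -0.3299  2.3201  1.3576  0.2795 -0.0639]
 [-0.5192  0.2109 -0.3077  2.2786  1.6215  0.2845 -0.3002]]
0.000455788253836497
(array([0.1304, 0.0225, 0.6892]), array([0.3079, 0.2539, 0.2954]))
40 0.2 -180
[[-0.1319 -0.4197 -0.5227  1.9342 -0.1118  1.0707 -1.5868]
 [-0.3484 -0.4225 -0.4062  2.0902  0.0088  0.8984 -0.8448]
 [-0.5439 -0.4121 -0.2978  2.2353  0.1709  0.7297 -0.148 ]
 [-0.6946 -0.3783 -0.2151  2.3669  0.4002  0.5639  0.4759]]
[[-0.6909 -0.2771 -0.2183  2.4075  0.5929  0.4322  0.6307]
 [-0.5936 -0.1183 -0.2822  2.3801  0.8335  0.3283  0.4123]
 [-0.5514  0.0401 -0.3     2.3394  1.209   0.2812  0.0696]
 [-0.5613  0.1904 -0.2664  2.2873  1.5821
[... 555 characters left out ...]
.4942  2.3123  1.9524  0.3764 -0.606 ]]
0.00040568809282209
(array([0.1497, 0.0087, 0.6833]), array([0.2923, 0.2464, 0.2791]))
44 0.2 -180
[[-0.1329 -0.4239 -0.5216  1.9387 -0.1134  1.0666 -1.586 ]
 [-0.3563 -0.4457 -0.4048  2.1187  0.0105  0.87   -0.8526]
 [-0.5541 -0.4477 -0.3062  2.2848  0.1983  0.6812 -0.1891]
 [-0.6752 -0.4182 -0.2654  2.42    0.4896  0.495   0.3567]]
[[-0.6024 -0.3143 -0.336   2.4191  0.752   0.3595  0.4305]
 [-0.4296 -0.1451 -0.4702  2.4006  1.1333  0.2786  0.0775]
 [-0.384   0.0366 -0.4938  2.3677  1.6106  0.3021 -0.3453]
 [-0.373   0.2133 -0.4803  2.3187  1.9201  0.3634 -0.5927]]
0.000714894823371706
(array([0.1484, 0.0103, 0.6837]), array([0.2925, 0.2469, 0.2795]))
```

Run:
```python
from h import *; import sim
FL=np.diag([-1,-1,1])
q=manip.get_obs()["joint_pos"]
r1=[[0,0,-20,0,0,0]]*4
Q=sim.path(q,r1); q1=Q[-1]
g,Rg=goal(34,P2W([-.14,-.12,.24])); Rg=Rg@Ro.from_euler('z',-90,degrees=True).as_matrix()
rows=sim.rows_to(q1,g,Rg,10,-90); Q2=sim.path(q1,rows)
print(rows[0],rows[5]);print(Q2[::3],Q2[-1],sim.fk(Q2[-1])[0]-g)
g,Rg=goal(40,P2W([0,0,.050])); Rg=Rg@FL
rows=sim.rows_to(Q2[-1],g-.14*Rg[:,2],Rg,10,-90); Q3=sim.path(Q2[-1],rows)
print(rows[0],rows[5]);print(Q3[::3],Q3[-1],sim.fk(Q3[-1])[0]-g+.14*Rg[:,2])
rows=sim.rows_to(Q3[-1],g,Rg,8); Q4=sim.path(Q3[-1],rows)
print(Q4[::2],Q4[-1],sim.fk(Q4[-1])[0]-g)
```

```text
[np.float64(-8.5), np.float64(12.0), np.float64(12.0), np.float64(-0.0), np.float64(0.5), np.float64(-9.0)] [np.float64(-14.9), np.float64(2.1), np.float64(11.6), np.float64(-0.4), np.float64(0.3), np.float64(-9.0)]
[[-0.1239 -0.4021 -0.5129  1.969  -0.1132  1.0225 -1.5808]
 [-0.2429 -0.4215 -0.3673  2.1009 -0.0783  0.9038 -1.081 ]
 [-0.3598 -0.4328 -0.2106  2.2217 -0.0316  0.7829 -0.5812]
 [-0.4762 -0.4367 -0.0371  2.3313  0.0315  0.6565 -0.0832]] [-0.4762 -0.4367 -0.0371  2.3313  0.0315  0.6565 -0.0832] [-0.0004  0.0001 -0.0003]
[np.float64(12.0), np.float64(-0.3), np.float64(9.6), np.float64(-0.6), np.float64(-0.0), np.float64(-9.0)] [np.float64(9.0), np.float64(7.9), np.float64(9.6), np.float64(-0.4), np.float64(-0.5), np.float64(-9.0)]
[[-0.5123 -0.422  -0.0423  2.3446  0.0703  0.6207  0.007 ]
 [-0.6009 -0.3618 -0.0719  2.3751  0.2127  0.5161  0.2511]
 [-0.6447 -0.278  -0.1376  2.39    0.4152  0.4228  0.434 ]
 [-0.6393 -0.174  -0.2445  2.387   0.7192  0.3619  0.5206]] [-0.6393 -0.174  -0.2445  2.387   0.7192  0.3619  0.5206] [-0.0001  0.      0.0002]
[[-0.6081 -0.1184 -0.2653  2.3758  0.8174  0.3305  0.431 ]
 [-0.5719 -0.0078 -0.284   2.3488  1.0661  0.2891  0.2036]
 [-0.5758  0.0991 -0.2637  2.3167  1.3386  0.2709 -0.0465]
 [-0.5811  0.2023 -0.2416  2.2782  1.5925  0.2684 -0.2788]] [-0.574   0.2532 -0.2409  2.2562  1.7044  0.2735 -0.3788] [-0.0001  0.0001  0.0002]
```

{"name": "step_arm", "arguments": {
  "motion": [
    [0,0,-20,0,0,0],
    [0,0,-20,0,0,0],
    [0,0,-20,0,0,0],
    [0,0,-20,0,0,0],
    [0,0,0,0,0,0]
  ],
  "jaw": 60
}}

```text
clock: 10.55
position: [0.3936, 0.2959, 0.3718]
ee_rot: [0.944, 0.217, 0.242, -0.056]
ft_force: [-0.3, 0.2, -0.8]
grip_width: 0.702
```

```bash
cat >> h.py <<'E'
def show(rows): print("[" + ", ".join("["+", ".join("%g"%v for v in r)+"]" for r in rows)+"]")
E
python3 - <<'E'
from h import *; import sim
st()
q=manip.get_obs()["joint_pos"]
g,Rg=goal(34,P2W([-.14,-.12,.24])); Rg=Rg@Ro.from_euler('z',-90,degrees=True).as_matrix()
show(np.round(sim.rows_to(q,g,Rg,10,-90),1))
cv2.imwrite("pics/m_t.png",manip.camera("top")); crop("pics/m_t.png",120,100,320,300,3,"pics/m_t1.png")
E
```

```text
t 10.55 q [-0.0842 -0.3968 -0.5594  1.9208 -0.1226  1.0665 -1.748 ] g press [-0.1227  0.0003  0.3882] gW [0.3855 0.292  0.3882] F [-0.266   0.2499 -0.8399] w 59.969360959895155
[[-8.4, 12.1, 12.2, -0, 0.5, -9], [-10.3, 10.6, 12.1, -0.1, 0.5, -9], [-12, 8.8, 12, -0.2, 0.5, -9], [-13.3, 6.7, 11.9, -0.3, 0.4, -9], [-14.3, 4.5, 11.8, -0.3, 0.4, -9], [-14.9, 2.1, 11.8, -0.4, 0.3, -9], [-15.1, -0.3, 11.7, -0.4, 0.3, -9], [-14.9, -2.8, 11.6, -0.5, 0.2, -9], [-14.3, -5.2, 11.5, -0.5, 0.1, -9], [-13.4, -7.4, 11.4, -0.5, 0, -9]]
```

View pics/m_t1.png

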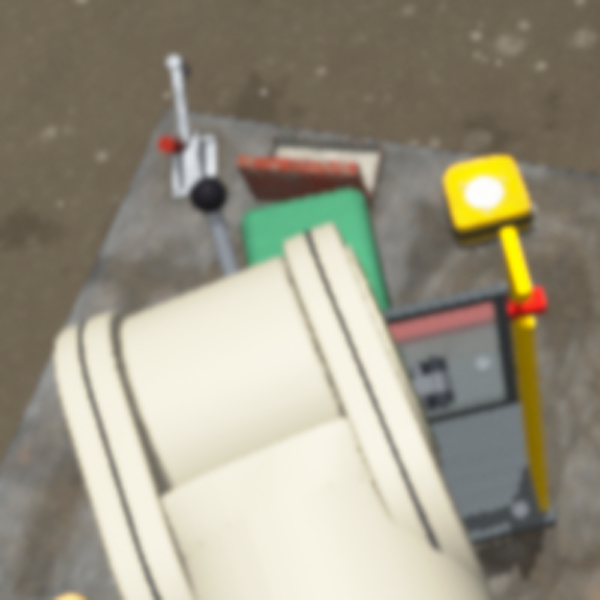

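{"name": "step_arm", "arguments": {
  "motion": [
    [-8.5,12,12,0,0.5,-9],
    [-10.5,10.5,12,0,0.5,-9],
    [-12,9,12,0,0.5,-9],
    [-13,6.5,12,-0.3,0.5,-9],
    [-14,4.5,12,-0.3,0.5,-9],
    [-15,2,12,-0.4,0.3,-9],
    [-15,0,12,-0.4,0.3,-9],
    [-15,-3,12,-0.5,0.2,-9],
    [-14,-5,12,-0.5,0,-9],
    [-13,-7.5,11,-0.5,0,-9],
    [0,0,0,0,0,0]
  ],
  "jaw": 60
}}

```text
clock: 11.98
position: [0.4336, 0.1764, 0.204]
ee_rot: [0.488, 0.826, 0.238, 0.154]
ft_force: [-0.2, 0.8, 0.8]
grip_width: 0.706
```

Run:
```python
from h import *; import sim
st()
q=manip.get_obs()["joint_pos"]
g,Rg=goal(40,P2W([0,0,.050])); Rg=Rg@np.diag([-1,-1,1])
rows=sim.rows_to(q,g-.14*Rg[:,2],Rg,10,-90); show(rows); print(sim.path(q,rows)[-1])
```

```text
t 11.975 q [-0.4892 -0.4068 -0.0075  2.3501  0.0274  0.6235 -0.0113] g press [-0.1404 -0.1247  0.2197] gW [0.4245 0.1719 0.2197] F [-0.1817  0.7986  0.7551] w 60.328098345710735
[[12.4, 1.7, 8, -0.7, -0.1, -8.7], [12, 3.4, 8, -0.7, -0.2, -8.7], [11.4, 5.1, 8, -0.6, -0.3, -8.7], [10.5, 6.7, 8, -0.6, -0.4, -8.7], [9.4, 8.1, 8, -0.5, -0.5, -8.7], [8.2, 9.4, 8.1, -0.4, -0.6, -8.7], [6.7, 10.5, 8.1, -0.3, -0.6, -8.7], [5.2, 11.3, 8.1, -0.2, -0.7, -8.7], [3.5, 12, 8, -0.1, -0.7, -8.7], [1.7, 12.3, 8, -0, -0.7, -8.7]]
[-0.6326 -0.1724 -0.2527  2.3854  0.7226  0.3646  0.5142]
```

{"name": "step_arm", "arguments": {
  "motion": [
    [12.5,1.5,8,-0.7,0,-8.7],
    [12,3.5,8,-0.7,-0.2,-8.7],
    [11.5,5,8,-0.6,-0.3,-8.7],
    [10.5,6.5,8,-0.6,-0.4,-8.7],
    [9.5,8,8,-0.5,-0.5,-8.7],
    [8,9.5,8,-0.4,-0.6,-8.7],
    [6.5,10.5,8,-0.3,-0.6,-8.7],
    [5,11.5,8,-0.2,-0.7,-8.7],
    [3.5,12,8,0,-0.7,-8.7],
    [1.5,12.5,8,0,-0.7,-8.7],
    [0,0,0,0,0,0]
  ]
}}

```text
clock: 13.35
position: [0.4241, 0.3243, 0.1447]
ee_rot: [-0.211, 0.915, 0.079, 0.335]
ft_force: [0.0, -0.6, 0.7]
grip_width: 0.702
```

Run:
```python
from h import *; import sim
st()
q=manip.get_obs()["joint_pos"]
g,Rg=goal(40,P2W([0,0,.050])); Rg=Rg@np.diag([-1,-1,1])
print(delta(g-.14*Rg[:,2],Rg),delta(g,Rg))
i=manip.camera_info("wrist");cv2.imwrite("pics/n_w.png",manip.camera("wrist"))
cv2.imwrite("pics/n_s.png",manip.camera("scene"));crop("pics/n_s.png",200,60,430,290,2.6,"pics/n_s1.png")
print(proj("wrist",[P2W([0,0,.062]),P2W([0,0,.022]),P2W([-.015,0,.022])],i), proj("scene",[P2W([0,0,.062]),P2W([0,0,.022])]))
```

```text
t 13.35 q [-0.6189 -0.1571 -0.2905  2.3706  0.7448  0.369   0.4755] g press [-0.0859  0.0124  0.1589] gW [0.4133 0.319  0.1589] F [ 0.0054 -0.5942  0.7235] w 59.99003376711072
(array([  4.2, -12.5,  -1.4]), array([ 0.21,  0.24, -0.13])) (array([  4.8, -13. , 138.6]), array([ 0.21,  0.24, -0.13]))
[[302.2678 196.7232]
 [303.1593 163.2798]
 [302.5696 153.0868]] [[342.1211 207.9808]
 [341.7855 219.8447]]
```

View pics/n_w.png

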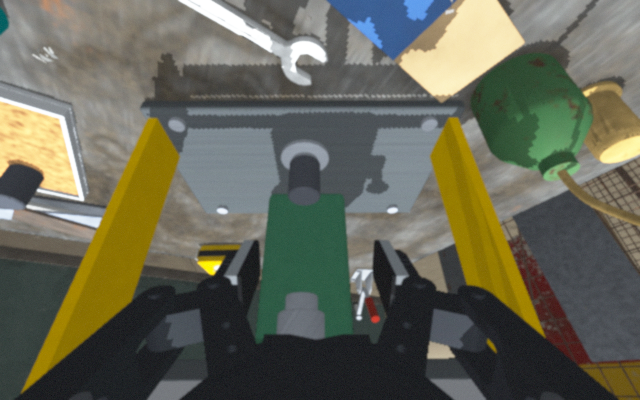

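View pics/n_s1.png

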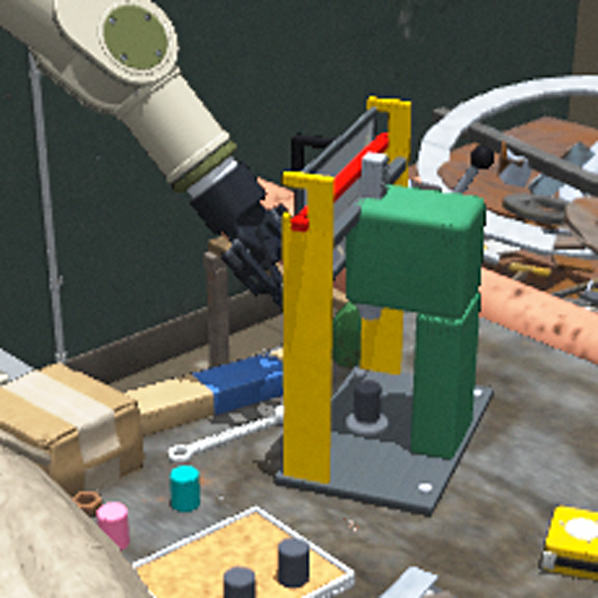

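Run:
```python
from h import *
crop("pics/n_w.png",264,130,344,220,6,"pics/n1.png")
i=manip.camera_info("wrist")
pts=[P2W([.015*np.cos(a),.015*np.sin(a),z]) for z in(.022,.062) for a in np.linspace(0,2*np.pi,16)]
im=cv2.imread("pics/n1.png")
for u,v in (proj("wrist",pts,i)-[264,130])*6: cv2.circle(im,(int(u),int(v)),2,(0,0,255),-1)
cv2.imwrite("pics/n2.png",im)
```

```text
(no output)
```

View pics/n2.png

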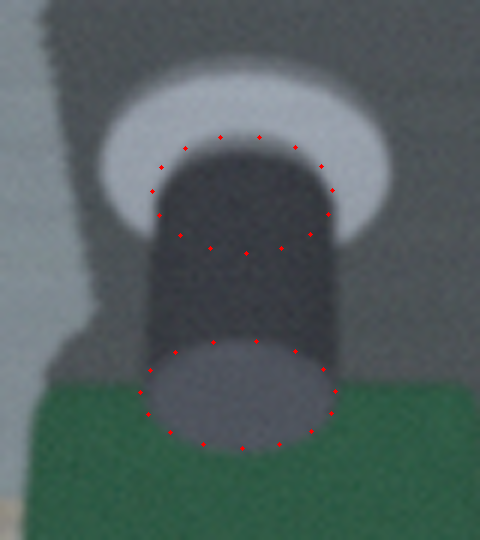

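{"name": "step_arm", "arguments": {
  "motion": [
    [4,-12,10,0.2,0.2,0],
    [0,-1,20,0,0,0],
    [0,0,20,0,0,0],
    [0,0,20,0,0,0],
    [0,0,20,0,0,0],
    [0,0,10,0,0,0],
    [0,0,0,0,0,0]
  ]
}}

```text
clock: 14.32
position: [0.4914, 0.3301, 0.0614]
ee_rot: [-0.197, 0.919, 0.078, 0.332]
ft_force: [-0.2, -0.4, -0.2]
grip_width: 0.705
```

Run:
```python
from h import *; import sim
st()
g,Rg=goal(40,P2W([0,0,.050])); Rg=Rg@np.diag([-1,-1,1])
print(delta(g,Rg))
i=manip.camera_info("wrist");cv2.imwrite("pics/o_w.png",manip.camera("wrist"))
print(proj("wrist",[P2W([0,0,.062]),P2W([0,0,.022])],i))
```

```text
t 14.325 q [-0.5391  0.1504 -0.2684  2.302   1.4755  0.2618 -0.1801] g press [-0.0229 -0.0117  0.0757] gW [0.4806 0.3249 0.0757] F [-0.245  -0.3946 -0.1935] w 60.24467332322987
(array([-0.8, 12.1, 34.3]), array([-0.44, -0.14, -1.7 ]))
[[337.1804 256.2908]
 [333.9145 198.6611]]
```

View pics/o_w.png

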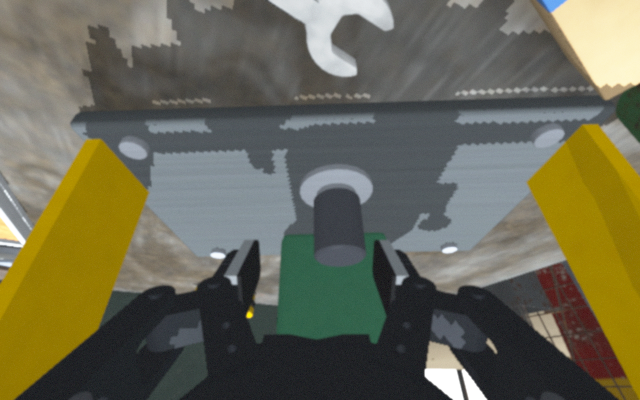

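{"name": "step_arm", "arguments": {
  "motion": [
    [0,6,0,0,0,-0.8],
    [0,6,0,0,0,-0.8],
    [0,0,0,0,0,0],
    [0,0,0,0,0,0]
  ]
}}

```text
clock: 14.88
position: [0.4859, 0.3417, 0.0633]
ee_rot: [-0.21, 0.916, 0.074, 0.334]
ft_force: [0.7, 0.4, 0.0]
grip_width: 0.703
```

Run:
```python
from h import *; import sim
st()
g,Rg=goal(40,P2W([0,0,.050])); Rg=Rg@np.diag([-1,-1,1])
print(delta(g,Rg))
```

```text
t 14.875 q [-0.5569  0.1533 -0.2835  2.2946  1.4549  0.2853 -0.1533] g press [-0.0228  0.0011  0.0776] gW [0.475  0.3365 0.0776] F [0.704  0.4299 0.0043] w 60.01002633956579
(array([ 0.3, -0.7, 35.8]), array([-0.41, -0.03, -0.05]))
```

Aligned. Advance the last 36 mm in small rows.

{"name": "step_arm", "arguments": {
  "motion": [
    [0,0,8,0,0,0],
    [0,0,8,0,0,0],
    [0,0,8,0,0,0],
    [0,0,7,0,0,0],
    [0,0,0,0,0,0],
    [0,0,0,0,0,0]
  ]
}}

```text
clock: 15.62
position: [0.5046, 0.3502, 0.0397]
ee_rot: [-0.209, 0.916, 0.074, 0.334]
ft_force: [0.1, 0.1, 0.8]
grip_width: 0.703
```

Run:
```python
from h import *; import sim
st()
g,Rg=goal(40,P2W([0,0,.050])); Rg=Rg@np.diag([-1,-1,1])
print(delta(g,Rg))
```

```text
t 15.625 q [-0.5537  0.2442 -0.2709  2.2576  1.6585  0.2895 -0.3352] g press [-0.0023  0.0006  0.054 ] gW [0.4937 0.345  0.054 ] F [0.0998 0.0975 0.8047] w 60.069748744446244
(array([ 0.9, -0.4,  4.5]), array([-0.42,  0.03, -0.09]))
```

{"name": "step_arm", "arguments": {
  "motion": [
    [1,0,4,-0.4,0,0],
    [0,0,0,0,0,0],
    [0,0,0,0,0,0]
  ]
}}

```text
clock: 16.0
position: [0.5061, 0.3511, 0.0369]
ee_rot: [-0.211, 0.916, 0.077, 0.334]
ft_force: [0.3, -0.2, -0.3]
grip_width: 0.701
```

Run:
```python
from h import *; import sim
st()
g,Rg=goal(40,P2W([0,0,.050])); Rg=Rg@np.diag([-1,-1,1])
print(delta(g,Rg))
i=manip.camera_info("wrist");cv2.imwrite("pics/q_w.png",manip.camera("wrist"))
print(proj("wrist",[P2W([0,0,.062]),P2W([0,0,.022])],i))
cv2.imwrite("pics/q_s.png",manip.camera("scene"));crop("pics/q_s.png",250,80,410,280,3,"pics/q_s1.png")
```

```text
t 16.0 q [-0.5465  0.253  -0.2715  2.2562  1.7009  0.2814 -0.3708] g press [-0.0005  0.0006  0.0512] gW [0.4953 0.3458 0.0512] F [ 0.2535 -0.1708 -0.2967] w 59.835311894516394
(array([ 0.4, -0.6,  1.3]), array([-0.01,  0.09, -0.09]))
[[315.1265 288.2296]
 [315.2132 214.1738]]
```

View pics/q_w.png

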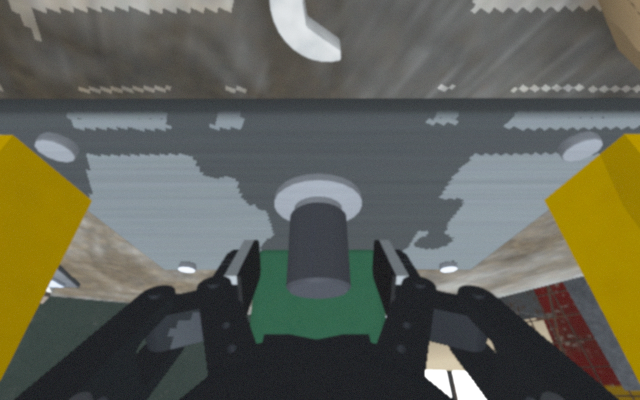

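View pics/q_s1.png

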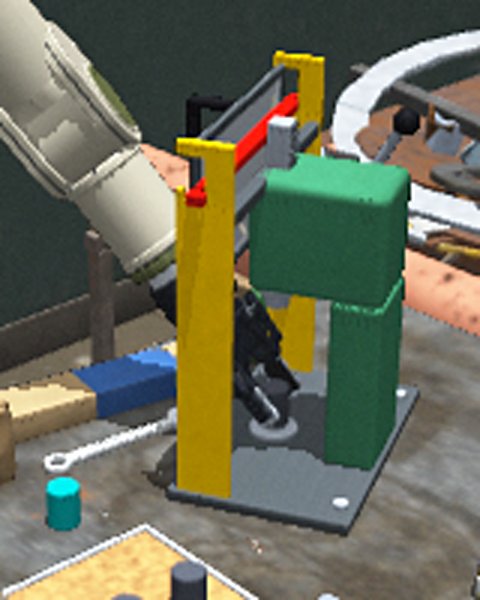

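{"name": "step_arm", "arguments": {
  "motion": [
    [0,0,0,0,0,0],
    [0,0,0,0,0,0],
    [0,0,0,0,0,0],
    [0,0,0,0,0,0],
    [0,0,0,0,0,0],
    [0,0,0,0,0,0]
  ],
  "jaw": 20,
  "force": 25
}}

```text
clock: 16.85
position: [0.5061, 0.3512, 0.0371]
ee_rot: [-0.211, 0.915, 0.077, 0.334]
ft_force: [0.1, 0.3, 0.8]
grip_width: 0.341
```

Run:
```python
from h import *; import sim
st()
cv2.imwrite("pics/r_w.png",manip.camera("wrist"))
q=manip.get_obs()["joint_pos"]
Rn=Ro.from_quat(manip.get_obs()["ee_rot"]).as_matrix(); print("world up in tool",Rn.T@[0,0,1],"press -x in tool",Rn.T@(-frame()[:,0]))
```

```text
t 16.85 q [-0.5468  0.2526 -0.2715  2.2562  1.7004  0.2816 -0.3705] g press [-0.0005  0.0007  0.0514] gW [0.4953 0.3459 0.0514] F [0.1298 0.2617 0.7901] w 29.129232538574218
world up in tool [-0.6443  0.0009 -0.7648] press -x in tool [ 0.7648 -0.0012 -0.6443]
```

View pics/r_w.png

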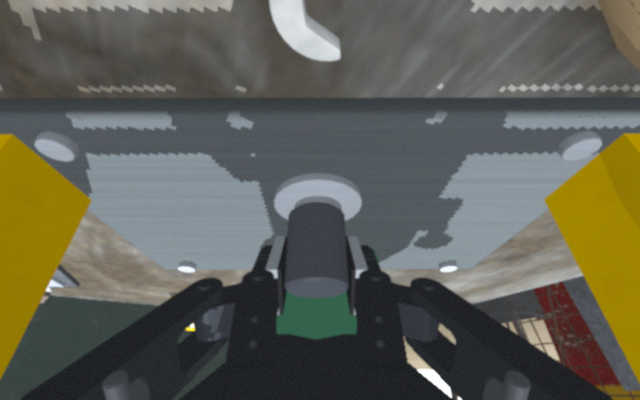

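Run:
```python
from h import *; import sim
FL=np.diag([-1,-1,1])
q=manip.get_obs()["joint_pos"]; T=40.1
def leg(q,g,R,n):
    rows=sim.rows_to(q,g,R,n); Q=sim.path(q,rows)
    print(Q[-1],"err",1000*np.linalg.norm(sim.fk(Q[-1])[0]-g),"minmargin",np.min(np.minimum(Q-sim.kin2.LO,sim.kin2.HI-Q))); return Q[-1],rows
for yaw in (26,15,5,-5):
    print(yaw)
    def G(w,y): g,R=goal(T,np.array(w),y); return g,R@FL
    g,R=G(P2W([0,0,.062]),26); q1,_=leg(q,g,R,2)
    g,R=G(P2W([-.084,0,.161]),26); q2,_=leg(q1,g,R,8)
    g,R=G(P2W([-.11,-.15,.14]),(26+yaw)/2); q3,_=leg(q2,g,R,8)
    g,R=G([.567,.053,.10],yaw); q4,_=leg(q3,g,R,8)
    g,R=G([.567,.053,.041],yaw); q5,_=leg(q4,g,R,8)
```

```text
26
[-0.5535  0.2277 -0.262   2.2529  1.6042  0.272  -0.275 ] err 0.09416443703555251 minmargin 0.1653221835800176
[-0.5821 -0.1644 -0.2911  2.3708  0.6958  0.3572  0.5504] err 0.3365919790270584 minmargin 0.049199597621745195
[-0.7737 -0.2724  0.3172  2.42    0.2968  0.215   1.3198] err 60.716904020616745 minmargin 0.0
[-1.6148 -0.3263  1.34    2.3564  0.0837  0.1488  2.0061] err 123.65600800177995 minmargin 0.0
[-1.9528 -0.352   1.34    2.3925  0.0591  0.06    2.1075] err 333.3071101184416 minmargin 0.0
15
[-0.5535  0.2277 -0.262   2.2529  1.6042  0.272  -0.275 ] err 0.09416443703555251 minmargin 0.1653221835800176
[-0.5821 -0.1644 -0.2911  2.3708  0.6958  0.3572  0.5504] err 0.3365919790270584 minmargin 0.049199597621745195
[-0.6006 -0.2447  0.1027  2.42    0.4552  0.2236  1.0304] err 55.400291363873045 minmargin 0.0
[-1.5832 -0.1097  1.34    2.3853 -0.2324  0.0846  1.9926] err 81.2876817542333 minmargin 0.0
[-2.2002 -0.1827  1.34    2.42   -0.5063  0.06    2.3642] err 444.13622769245745 minmargin 0.0
5
[-0.5535  0.2277 -0.262   2.2529  1.6042  0.272  -0.275 ] err 0.094164437035552
[... 287 characters left out ...]
 0.5895] err 0.4698783741933075 minmargin 0.00306536937467472
[-0.0186  0.2024 -0.2049  2.347   2.2658  0.1466 -0.777 ] err 1.1000316979638223 minmargin 0.0
-5
[-0.5535  0.2277 -0.262   2.2529  1.6042  0.272  -0.275 ] err 0.09416443703555251 minmargin 0.1653221835800176
[-0.5821 -0.1644 -0.2911  2.3708  0.6958  0.3572  0.5504] err 0.3365919790270584 minmargin 0.049199597621745195
[-0.4091 -0.2122 -0.1834  2.42    0.7659  0.3154  0.4831] err 36.69262985786555 minmargin 0.0
[-0.2182  0.0686 -0.109   2.3167  1.2092  0.2932  0.0611] err 0.35647878809641503 minmargin 0.006668130562729413
[-0.2077  0.2083 -0.1096  2.342   1.8133  0.2733 -0.5461] err 0.1204977179120299 minmargin 0.07801145616475447
```

Run:
```python
from h import *; import sim
FL=np.diag([-1,-1,1])
q=manip.get_obs()["joint_pos"]; T=40.1
def leg(q,g,R,n):
    rows=sim.rows_to(q,g,R,n); Q=sim.path(q,rows)
    print(Q[-1],"err %.2f"%(1000*np.linalg.norm(sim.fk(Q[-1])[0]-g)),"minmargin %.3f"%np.min(np.minimum(Q-sim.kin2.LO,sim.kin2.HI-Q))); return Q[-1],rows
def G(w,y,T=T): g,R=goal(T,np.array(w),y); return g,R@FL
for t3,y3,yaw in ((28,10,-5),(28,10,-12),(22,10,-8),(22,5,-12),(28,15,-8)):
    print(t3,y3,yaw)
    g,R=G(P2W([0,0,.062]),26); q1,_=leg(q,g,R,2)
    g,R=G(P2W([-.084,0,.161]),26,38); q2,_=leg(q1,g,R,8)
    g,R=G(P2W([-.095,-.15,.15]),y3,t3); q3,_=leg(q2,g,R,8)
    g,R=G([.57,.053,.10],yaw); q4,_=leg(q3,g,R,8)
    g,R=G([.57,.053,.041],yaw); q5,_=leg(q4,g,R,8)
```

```text
28 10 -5
[-0.5535  0.2277 -0.262   2.2529  1.6042  0.272  -0.275 ] err 0.09 minmargin 0.165
[-0.558  -0.1536 -0.3006  2.3391  0.5605  0.3918  0.6928] err 0.24 minmargin 0.081
[-0.4796 -0.126  -0.0593  2.2738  0.3126  0.5549  0.9709] err 0.33 minmargin 0.083
[-0.3261  0.0686  0.0127  2.3211  1.2256  0.2635  0.0463] err 0.50 minmargin 0.098
[-0.3059  0.2104 -0.0064  2.3442  1.8559  0.2593 -0.6022] err 0.41 minmargin 0.076
28 10 -12
[-0.5535  0.2277 -0.262   2.2529  1.6042  0.272  -0.275 ] err 0.09 minmargin 0.165
[-0.558  -0.1536 -0.3006  2.3391  0.5605  0.3918  0.6928] err 0.24 minmargin 0.081
[-0.4796 -0.126  -0.0593  2.2738  0.3126  0.5549  0.9709] err 0.33 minmargin 0.083
[-0.3464  0.0891 -0.0305  2.2991  1.2205  0.3881 -0.0987] err 0.41 minmargin 0.114
[-0.3626  0.2268 -0.0145  2.3211  1.6244  0.3643 -0.5316] err 0.36 minmargin 0.099
22 10 -8
[-0.5535  0.2277 -0.262   2.2529  1.6042  0.272  -0.275 ] err 0.09 minmargin 0.165
[-0.558  -0.1536 -0.3006  2.3391  0.5605  0.3918  0.6928] err 0.24 minmargin 0.081
[-0.4927 -0.0735 -0.0175  2.1889  0.1951  0.6778  1.1085] err 0.29 minmargin
[... 320 characters left out ...]
8] err 0.24 minmargin 0.081
[-0.4732 -0.0716 -0.0615  2.1916  0.252   0.6822  0.9506] err 0.22 minmargin 0.093
[-0.3854  0.0879  0.01    2.2986  1.2051  0.3861 -0.0789] err 0.24 minmargin 0.121
[-0.402   0.2254  0.0274  2.3213  1.6105  0.3553 -0.5163] err 0.34 minmargin 0.099
28 15 -8
[-0.5535  0.2277 -0.262   2.2529  1.6042  0.272  -0.275 ] err 0.09 minmargin 0.165
[-0.558  -0.1536 -0.3006  2.3391  0.5605  0.3918  0.6928] err 0.24 minmargin 0.081
[-0.5174 -0.1356  0.0174  2.2819  0.2152  0.5259  1.1809] err 0.64 minmargin 0.082
[-0.3561  0.0754  0.0068  2.3139  1.2386  0.3308 -0.0323] err 0.57 minmargin 0.100
[-0.3583  0.2187  0.0103  2.3361  1.7371  0.3145 -0.557 ] err 0.29 minmargin 0.084
```

{"name": "step_arm", "arguments": {
  "motion": [
    [-3.2,0,-3.8,0,0,0],
    [-3.2,0,-3.8,0,0,0],
    [0,0,0,0,0,0]
  ]
}}

```text
clock: 17.27
position: [0.5057, 0.3509, 0.0466]
ee_rot: [-0.211, 0.916, 0.077, 0.334]
ft_force: [0.3, 0.6, -0.6]
grip_width: 0.342
```

```bash
cat >> h.py <<'E'
FL=np.diag([-1,-1,1])
def G(w,y,T=40.1): g,R=goal(T,np.array(w),y); return g,R@FL
E
python3 - <<'E'
from h import *; import sim
st()
cv2.imwrite("pics/s_w.png",manip.camera("wrist"))
q=manip.get_obs()["joint_pos"]
g,R=G(P2W([-.084,0,.161]),26,38); show(sim.rows_to(q,g,R,8))
E
```

```text
t 17.275 q [-0.5547  0.2287 -0.2626  2.2545  1.6076  0.2732 -0.2801] g press [-0.001   0.0006  0.0609] gW [0.4948 0.3456 0.0609] F [ 0.3323  0.6339 -0.5659] w 29.171916463814334
[[-0.1, -0.1, -16.3, -0, 0.3, -0], [0, -0.1, -16.3, -0, 0.3, -0], [0.1, -0.1, -16.3, -0, 0.3, -0], [0.2, -0.1, -16.3, -0, 0.3, -0], [0.2, -0.1, -16.3, -0, 0.3, -0], [0.3, -0, -16.3, -0, 0.3, -0], [0.4, -0, -16.3, -0, 0.3, -0], [0.5, -0, -16.3, -0, 0.3, -0]]
```

View pics/s_w.png

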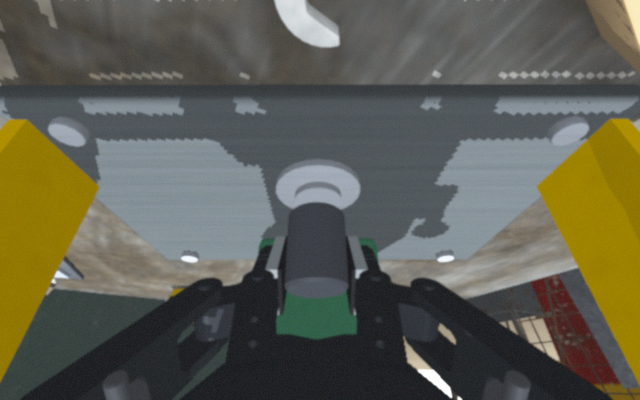

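Blank is off the anvil (gap visible at (318,190)). Back out.

{"name": "step_arm", "arguments": {
  "motion": [
    [0,0,-16,0,0.3,0],
    [0,0,-16,0,0.3,0],
    [0,0,-16,0,0.3,0],
    [0,0,-16,0,0.3,0],
    [0,0,-16,0,0.3,0],
    [0,0,-16,0,0.3,0],
    [0,0,-16,0,0.3,0],
    [0,0,-16,0,0.3,0],
    [0,0,0,0,0,0]
  ]
}}

```text
clock: 18.45
position: [0.4298, 0.3123, 0.145]
ee_rot: [-0.212, 0.924, 0.07, 0.311]
ft_force: [-0.4, 0.3, -0.5]
grip_width: 0.34
```

Run:
```python
from h import *; import sim
st()
q=manip.get_obs()["joint_pos"]
g,R=G(P2W([-.095,-.15,.15]),10,28); rows=sim.rows_to(q,g,R,9); show(rows); Q=sim.path(q,rows);print(Q[-1])
g,R=G([.57,.053,.10],-12); rows=sim.rows_to(Q[-1],g,R,8); Q=sim.path(Q[-1],rows);print(Q[-1])
```

```text
t 18.45 q [-0.5495 -0.1527 -0.3085  2.3366  0.5445  0.4006  0.7086] g press [-0.0853 -0.0008  0.1599] gW [0.4197 0.3074 0.1599] F [-0.387   0.2725 -0.4672] w 29.049989052474395
[[1.9, -16.8, 0.2, 0.9, 1, 1.5], [1.4, -16.9, 0.5, 0.9, 1, 1.5], [1, -16.9, 0.8, 0.9, 1, 1.5], [0.5, -16.9, 1.1, 0.9, 1, 1.5], [0.1, -16.9, 1.4, 0.9, 1, 1.5], [-0.4, -16.9, 1.7, 0.9, 1, 1.5], [-0.9, -16.8, 1.9, 0.9, 1, 1.5], [-1.4, -16.7, 2.2, 0.9, 1, 1.5], [-1.8, -16.7, 2.4, 0.9, 1, 1.5]]
[-0.4697 -0.1275 -0.062   2.2756  0.2959  0.5471  0.9944]
[-0.337   0.0897 -0.0445  2.2978  1.2226  0.3976 -0.1004]
```

{"name": "step_arm", "arguments": {
  "motion": [
    [2,-17,0,0.9,1,1.5],
    [1.5,-17,0.5,0.9,1,1.5],
    [1,-17,1,0.9,1,1.5],
    [0.5,-17,1,0.9,1,1.5],
    [0,-17,1.5,0.9,1,1.5],
    [-0.5,-17,1.5,0.9,1,1.5],
    [-1,-17,2,0.9,1,1.5],
    [-1.5,-17,2,0.9,1,1.5],
    [-2,-17,2.5,0.9,1,1.5]
  ]
}}

```text
clock: 19.58
position: [0.4879, 0.1606, 0.1303]
ee_rot: [-0.078, 0.968, 0.02, 0.237]
ft_force: [-0.1, 0.9, -1.2]
grip_width: 0.343
```

Run:
```python
from h import *; import sim
st()
print(onz("top",(355,340),.07),onz("top",(328,320),.07),onz("top",(382,320),.07))
q=manip.get_obs()["joint_pos"]
g,R=G([.57,.053,.10],-12); rows=sim.rows_to(q,g,R,10); show(rows); Q=sim.path(q,rows);print(Q[-1])
```

```text
t 19.575 q [-0.4595 -0.1195 -0.0511  2.272   0.2917  0.5522  1.0055] g press [-0.0966 -0.1602  0.1469] gW [0.4794 0.1592 0.1469] F [-0.1337  0.9461 -1.1801] w 29.257229212463457
[0.3412 0.0506 0.07  ] [0.374  0.1166 0.07  ] [ 0.3965 -0.0022  0.07  ]
[[-4.6, -12.4, 7.4, 1.2, -1.2, 1.8], [-4.8, -12.1, 7.8, 1.2, -1.2, 1.8], [-5, -11.8, 8.1, 1.2, -1.2, 1.8], [-5.2, -11.4, 8.5, 1.2, -1.2, 1.8], [-5.3, -11.1, 8.8, 1.2, -1.2, 1.8], [-5.5, -10.7, 9.2, 1.2, -1.2, 1.8], [-5.6, -10.4, 9.5, 1.2, -1.2, 1.8], [-5.7, -10, 9.8, 1.2, -1.2, 1.8], [-5.8, -9.6, 10.2, 1.2, -1.2, 1.8], [-5.9, -9.2, 10.5, 1.2, -1.2, 1.8]]
[-0.3499  0.0909 -0.0281  2.2924  1.1872  0.396  -0.0652]
```

{"name": "step_arm", "arguments": {
  "motion": [
    [-4.5,-12.5,7.5,1.2,-1.2,1.8],
    [-5,-12,8,1.2,-1.2,1.8],
    [-5,-12,8,1.2,-1.2,1.8],
    [-5,-11.5,8.5,1.2,-1.2,1.8],
    [-5.5,-11,9,1.2,-1.2,1.8],
    [-5.5,-10.5,9,1.2,-1.2,1.8],
    [-5.5,-10.5,9.5,1.2,-1.2,1.8],
    [-5.5,-10,10,1.2,-1.2,1.8],
    [-6,-9.5,10,1.2,-1.2,1.8],
    [-6,-9,10.5,1.2,-1.2,1.8],
    [0,0,0,0,0,0],
    [0,0,0,0,0,0]
  ]
}}

```text
clock: 21.08
position: [0.587, 0.0364, 0.084]
ee_rot: [0.114, 0.933, -0.042, 0.338]
ft_force: [-1.3, 0.2, -0.5]
grip_width: 0.342
```

Run:
```python
from h import *; import sim
st()
print(delta(*G([.57,.053,.10],-12)))
cv2.imwrite("pics/t_t.png",manip.camera("top"));cv2.imwrite("pics/t_s.png",manip.camera("scene"));cv2.imwrite("pics/t_w.png",manip.camera("wrist"))
crop("pics/t_s.png",200,180,400,340,3.5,"pics/t_s1.png")
```

```text
t 21.075 q [-0.3413  0.1034 -0.013   2.2839  1.201   0.3991 -0.0828] g press [-0.0629 -0.3101  0.0983] gW [0.5754 0.0393 0.0983] F [-1.2677  0.2482 -0.5066] w 29.235486865823137
(array([ 5.4, 12.4, -6.8]), array([-1.32, -0.28, -1.49]))
```

View pics/t_s1.png

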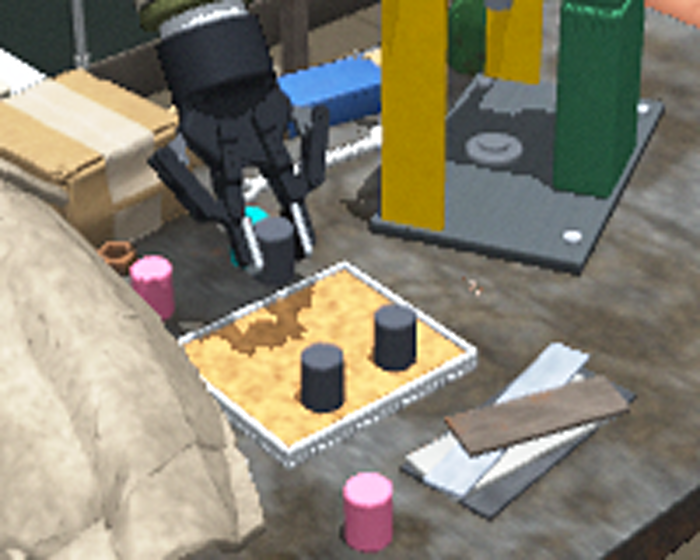

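View pics/t_w.png

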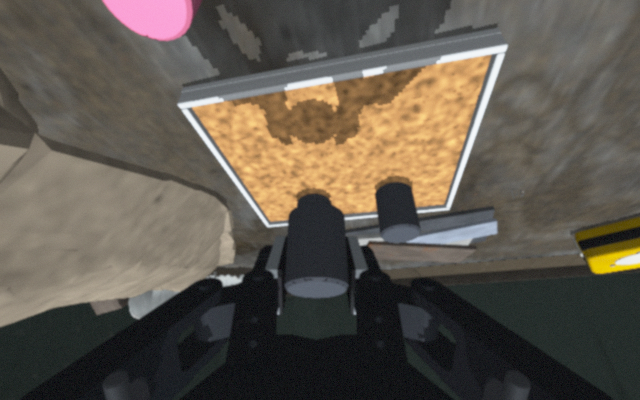

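View pics/t_t.png

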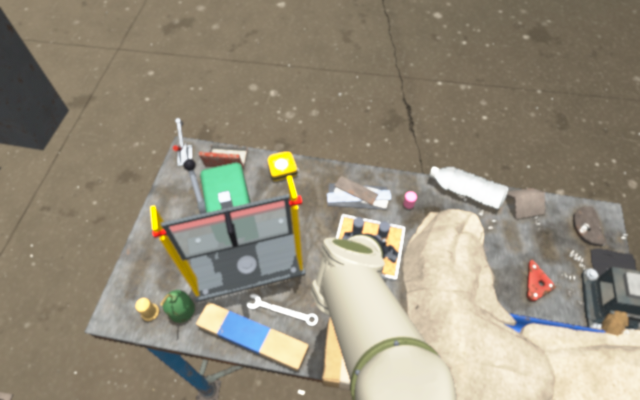

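{"name": "step_arm", "arguments": {
  "motion": [
    [2.5,6,-3,-0.6,-0.1,-0.7],
    [2.5,6,-3,-0.6,-0.1,-0.7],
    [0,0,0,0,0,0]
  ]
}}

```text
clock: 21.6
position: [0.582, 0.0517, 0.0862]
ee_rot: [0.098, 0.934, -0.035, 0.341]
ft_force: [-0.5, 0.1, -0.5]
grip_width: 0.34
```

Run:
```python
from h import *; import sim
st()
print(delta(*G([.57,.053,.10],-12)),delta(*G([.57,.053,.052],-12)))
```

```text
t 21.6 q [-0.3544  0.0889 -0.0265  2.2965  1.2123  0.3937 -0.0857] g press [-0.061  -0.2943  0.1005] gW [0.5702 0.0542 0.1005] F [-0.504   0.1117 -0.4723] w 29.039682575371966
(array([ 0.3, -1.3,  0.5]), array([ 0.07, -0.01,  0.05])) (array([31.2, -1.3, 37.2]), array([ 0.07, -0.01,  0.05]))
```

{"name": "step_arm", "arguments": {
  "motion": [
    [6,0,7,0,0,0],
    [6,0,7,0,0,0],
    [6,0,7,0,0,0],
    [6,0,7,0,0,0],
    [5,0,6,0,0,0],
    [0,0,0,0,0,0]
  ]
}}

```text
clock: 22.35
position: [0.582, 0.0526, 0.041]
ee_rot: [0.097, 0.934, -0.035, 0.341]
ft_force: [0.1, 0.8, -0.9]
grip_width: 0.344
```

Run:
```python
from h import *; import sim
st()
print(delta(*G([.57,.053,.052],-12)),delta(*G([.57,.053,.0404],-12)))
i=manip.camera_info("wrist");cv2.imwrite("pics/u_w.png",manip.camera("wrist"))
cv2.imwrite("pics/u_s.png",manip.camera("scene"))
crop("pics/u_s.png",230,210,360,320,5,"pics/u_s1.png")
```

```text
t 22.35 q [-0.3725  0.1927 -0.0092  2.3168  1.5205  0.3669 -0.4172] g press [-0.0606 -0.2936  0.0553] gW [0.5702 0.0551 0.0553] F [ 0.0848  0.7802 -0.924 ] w 29.380651501699692
(array([ 2. , -2.1,  2.7]), array([0.16, 0.05, 0.07])) (array([ 9.5, -2.1, 11.6]), array([0.16, 0.05, 0.07]))
```

View pics/u_s1.png

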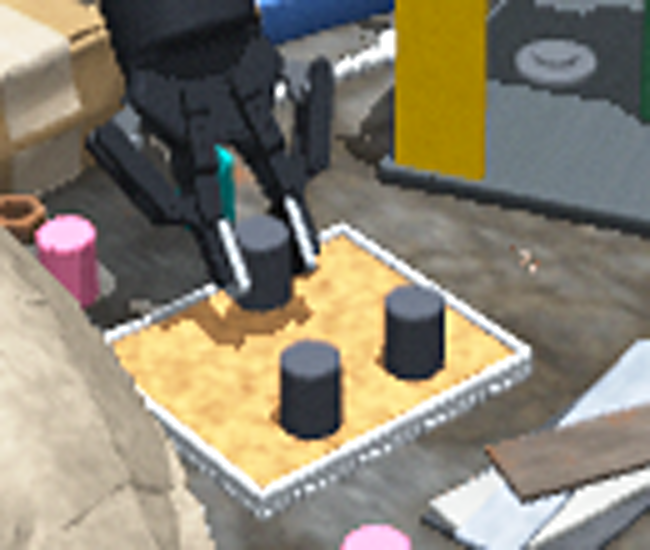

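View pics/u_w.png

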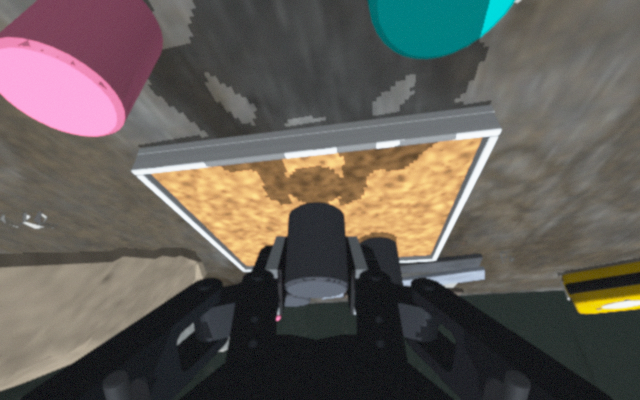

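{"name": "step_arm", "arguments": {
  "motion": [
    [2,0,2.3,0,0,0],
    [2,0,2.3,0,0,0],
    [1.3,0,1.6,0,0,0],
    [0,0,0,0,0,0]
  ]
}}

```text
clock: 22.95
position: [0.5828, 0.0528, 0.034]
ee_rot: [0.097, 0.934, -0.034, 0.342]
ft_force: [0.6, 0.1, -1.0]
grip_width: 0.345
```

Run:
```python
from h import *; import sim
st()
print(delta(*G([.57,.053,.0404],-12)))
```

```text
t 22.95 q [-0.3723  0.2117 -0.0093  2.3182  1.5799  0.3667 -0.4809] g press [-0.0598 -0.2937  0.0482] gW [0.571  0.0553 0.0482] F [ 0.5987  0.066  -0.9628] w 29.4376983253385
(array([ 5.5, -2.5,  5.7]), array([0.21, 0.17, 0.01]))
```

{"name": "step_arm", "arguments": {
  "motion": [
    [2,0,1.8,0.2,0.2,0],
    [1.5,0,1.8,0,0,0],
    [0,0,0,0,0,0]
  ]
}}

```text
clock: 23.32
position: [0.5825, 0.053, 0.0287]
ee_rot: [0.098, 0.934, -0.036, 0.341]
ft_force: [0.7, -0.4, -1.0]
grip_width: 0.34
```

Run:
```python
from h import *; import sim
st()
print(delta(*G([.57,.053,.0404],-12)))
cv2.imwrite("pics/v_s.png",manip.camera("scene"))
crop("pics/v_s.png",250,230,330,300,8,"pics/v_s1.png")
```

```text
t 23.325 q [-0.3734  0.2249 -0.0103  2.3164  1.5942  0.3698 -0.4996] g press [-0.06   -0.2934  0.043 ] gW [0.5707 0.0555 0.043 ] F [ 0.7171 -0.4232 -1.0037] w 29.009411478877166
(array([ 1.8, -2.6,  1.9]), array([-0.  , -0.04,  0.01]))
```

View pics/v_s1.png

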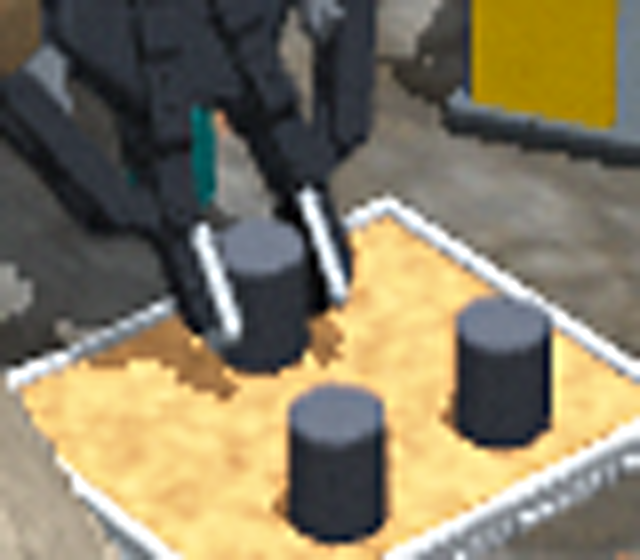

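2.6 mm nominally remain. Creep down.

{"name": "step_arm", "arguments": {
  "motion": [
    [0.7,0,0.8,0,0,0],
    [0.5,0,0.6,0,0,0],
    [0,0,0,0,0,0]
  ]
}}

```text
clock: 23.75
position: [0.5826, 0.053, 0.0269]
ee_rot: [0.098, 0.934, -0.036, 0.341]
ft_force: [-0.0, -0.4, -2.0]
grip_width: 0.342
```

Run:
```python
from h import *
st()
```

```text
t 23.75 q [-0.373   0.2295 -0.0106  2.3167  1.6077  0.3701 -0.514 ] g press [-0.0599 -0.2934  0.0412] gW [0.5708 0.0555 0.0412] F [-0.0073 -0.4123 -2.024 ] w 29.208326288892767
```

{"name": "step_arm", "arguments": {
  "motion": [
    [0.5,0,0.6,0,0,0],
    [0,0,0,0,0,0]
  ]
}}

```text
clock: 24.0
position: [0.5826, 0.053, 0.0262]
ee_rot: [0.098, 0.934, -0.036, 0.341]
ft_force: [0.2, 0.2, -0.8]
grip_width: 0.341
```

Run:
```python
from h import *
st()
```

```text
t 24.0 q [-0.3728  0.2315 -0.0108  2.3168  1.6135  0.3702 -0.5202] g press [-0.0598 -0.2935  0.0405] gW [0.5709 0.0555 0.0405] F [ 0.1815  0.2402 -0.7541] w 29.090180370564102
```

{"name": "step_arm", "arguments": {
  "motion": [
    [0.5,0,0.6,0,0,0],
    [0,0,0,0,0,0]
  ]
}}

```text
clock: 24.25
position: [0.5833, 0.0531, 0.0262]
ee_rot: [0.098, 0.934, -0.036, 0.342]
ft_force: [-0.3, -0.3, -0.9]
grip_width: 0.343
```

Run:
```python
from h import *
st()
cv2.imwrite("pics/w_s.png",manip.camera("scene"))
crop("pics/w_s.png",250,230,330,300,8,"pics/w_s1.png")
```

```text
t 24.25 q [-0.3727  0.2326 -0.011   2.3164  1.6195  0.3711 -0.5264] g press [-0.0593 -0.2937  0.0405] gW [0.5715 0.0556 0.0405] F [-0.2587 -0.3116 -0.8989] w 29.298434718102207
```

View pics/w_s1.png

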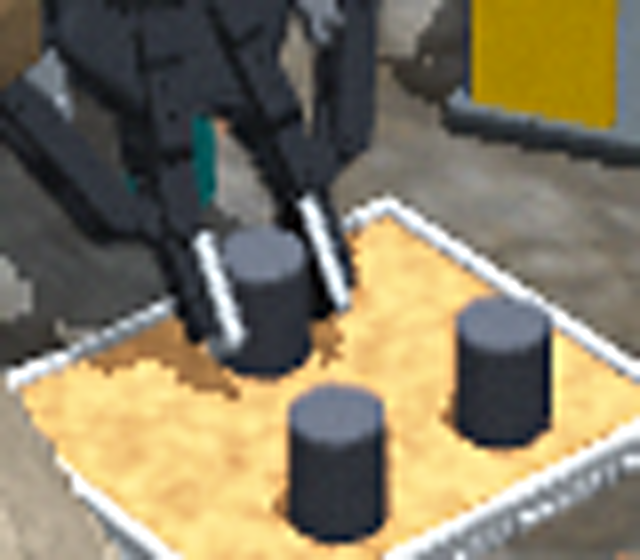

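{"name": "step_arm", "arguments": {
  "motion": [
    [0,0,0,0,0,0],
    [0,0,0,0,0,0],
    [0,0,0,0,0,0],
    [0,0,0,0,0,0]
  ],
  "jaw": 56
}}

```text
clock: 24.8
position: [0.5833, 0.0531, 0.0262]
ee_rot: [0.098, 0.934, -0.036, 0.342]
ft_force: [0.0, 0.6, 0.4]
grip_width: 0.651
```

Run:
```python
from h import *
st()
cv2.imwrite("pics/x_w.png",manip.camera("wrist"))
cv2.imwrite("pics/x_s.png",manip.camera("scene"))
crop("pics/x_s.png",250,230,330,300,8,"pics/x_s1.png")
```

```text
t 24.8 q [-0.3727  0.2328 -0.011   2.3163  1.6194  0.371  -0.5262] g press [-0.0593 -0.2937  0.0405] gW [0.5715 0.0556 0.0405] F [0.0162 0.6248 0.3572] w 55.58878342156101
```

View pics/x_w.png

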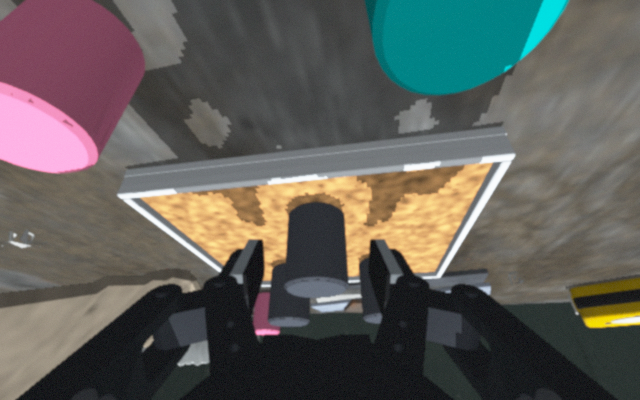

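View pics/x_s1.png

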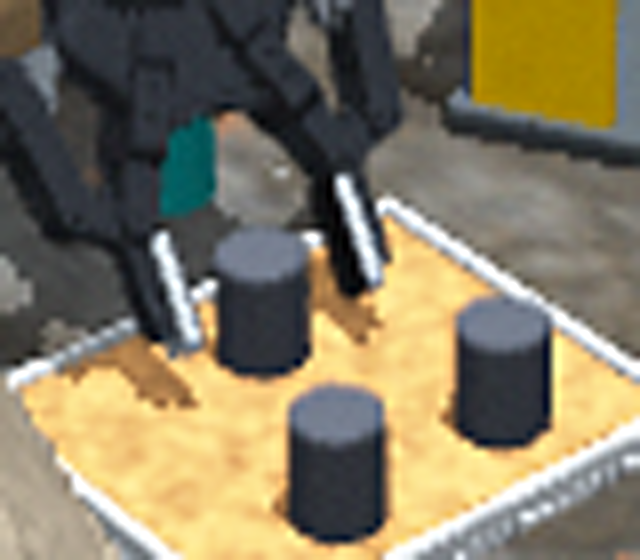

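Run:
```python
from h import *; import sim
q=manip.get_obs()["joint_pos"]
Q=sim.path(q,[[0,0,-12,0,0,0]]*6); print(Q,sim.fk(Q[-1])[0])
Q=sim.path(Q[-1],[[-13,0,-15,0,1,0]]*5); print(Q,sim.fk(Q[-1])[0])
```

```text
[[-0.3807  0.1978 -0.0147  2.3303  1.5562  0.3777 -0.4687]
 [-0.3871  0.1626 -0.0206  2.3434  1.4924  0.3863 -0.4104]
 [-0.3922  0.127  -0.0282  2.3557  1.4286  0.3966 -0.3522]
 [-0.3965  0.0912 -0.0369  2.3672  1.3653  0.4087 -0.2946]
 [-0.4006  0.0552 -0.0461  2.3778  1.3029  0.4224 -0.2382]
 [-0.4052  0.019  -0.0552  2.3876  1.2418  0.4378 -0.1835]] [0.5378 0.0625 0.0812]
[[-0.398  -0.0261 -0.053   2.3632  1.0669  0.4568  0.0077]
 [-0.3961 -0.065  -0.045   2.3352  0.9155  0.4881  0.175 ]
 [-0.3997 -0.098  -0.0314  2.304   0.7905  0.5286  0.3156]
 [-0.4066 -0.1251 -0.0147  2.2697  0.6899  0.5754  0.4314]
 [-0.4146 -0.1467  0.0029  2.2325  0.6093  0.6262  0.5267]] [0.5425 0.0615 0.1803]
```

{"name": "step_arm", "arguments": {
  "motion": [
    [0,0,-10,0,0,0],
    [0,0,-12,0,0,0],
    [0,0,-12,0,0,0],
    [0,0,-12,0,0,0],
    [0,0,-12,0,0,0],
    [0,0,-12,0,0,0],
    [-13,0,-15,0,1,0],
    [-13,0,-15,0,1,0],
    [-13,0,-15,0,1,0],
    [-13,0,-15,0,1,0],
    [-13,0,-15,0,1,0],
    [0,0,0,0,0,0],
    [0,0,0,0,0,0]
  ]
}}

```text
clock: 26.52
position: [0.5409, 0.0613, 0.1821]
ee_rot: [0.099, 0.949, -0.031, 0.298]
ft_force: [0.6, -0.2, -0.0]
grip_width: 0.656
```

Run:
```python
from h import *
st(); print(manip.get_obs()["joint_velocities"])
cv2.imwrite("pics/y_t.png",manip.camera("top"))
cv2.imwrite("pics/y_s.png",manip.camera("scene"))
crop("pics/y_s.png",230,80,400,320,2.5,"pics/y_s1.png")
i=manip.camera_info("wrist")
print("top edge of blank proj", proj("scene",[[.5715,.0556,.051],[.5715,.0556,.011]]))
```

```text
t 26.525 q [-0.4032 -0.1506 -0.0064  2.2293  0.5931  0.6334  0.5442] g press [-0.0927 -0.2686  0.1974] gW [0.5304 0.0635 0.1974] F [ 0.6104 -0.214  -0.0231] w 55.996507832957704
[ 0.0014 -0.0025 -0.0014 -0.009  -0.002  -0.0003  0.0021]
top edge of blank proj [[283.0112 260.8288]
 [283.4555 273.9281]]
```

View pics/y_s1.png

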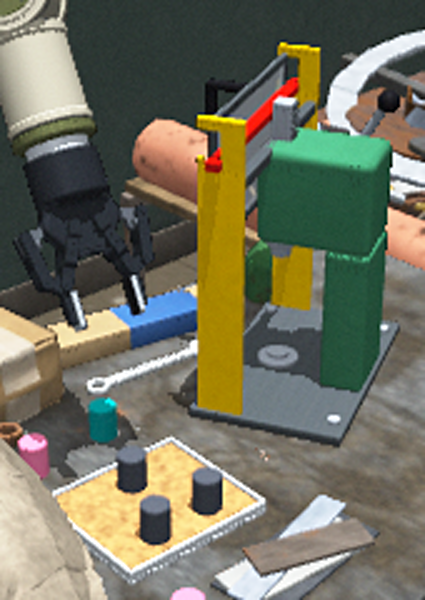

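View pics/y_t.png

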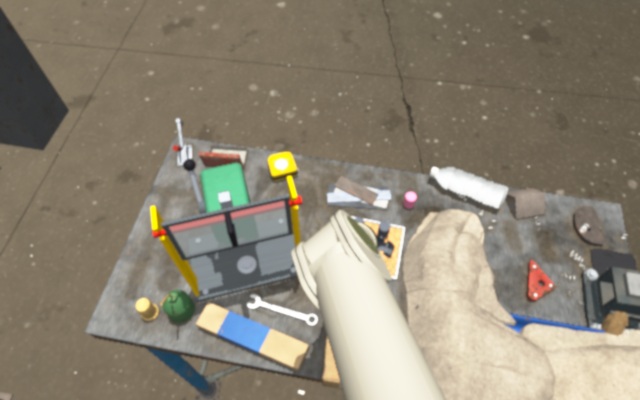

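Run:
```python
from workcell import manip
print(manip.hand_in())
```

```text
the job is handed in; nothing more can be done
None
```

The job is done and handed in at 26.6 s of the 59 s allowed. I lifted the guard by its handle and hooked its red bar into the notches. I then took the grey blank off the anvil with a 25 N pinch, the tool leaning 40°. I set it down upright on the free half of the cork mat, beside made_a and made_b.

**Guard:** After release, the scene and top pictures show the bar sitting on the notch floors behind the lips. It was still there in every later picture.

**Blank:** In the last scene picture it stands upright at about (0.571, 0.056), and the anvil is empty.
- **Set-down:** I judged contact by the height stopping at the expected 0.0405 m. The force reading changed too little to confirm contact by itself.

**Surroundings:** The two finished blanks, spanner and coloured decoys look unmoved. I only saw the nut incidentally and made no separate check of it. At hand-in the gripper was open, about 17 cm above the mat and touching nothing, with a force reading under 1 N.

**Disagreements along the way:**
- My first wrist-camera fix was about 8 mm off because the arm was still settling. A second picture corrected it.
- A few moves ended up to 13 mm sideways of their targets. I corrected these before each grasp and before the set-down.

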